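# Rotate the stock in a roll-top onion bin

## Robot

A 6-joint arm with a two-finger parallel gripper is mounted at the origin on a cart in front of the work surface, level with it; the furniture and walls round the work are solid. World frame = base frame: x ahead of the robot, y to its left, z up, the work surface at z = 0. Lengths are in mm, angles in rad, forces in N, time in s.
With the tool pointing down it reaches from about 350 to 775 mm from the base axis. Payload 5.5 kg.
Tool frame: the origin (TCP) lies at the centre of the arm's flange, where the gripper is bolted on; the fingertips stand 173 mm ahead of it and the grasp point (between the pads) lies 155 mm ahead of it; z points along the fingers, y is the line along which they close (so a half turn about z gives the same grasp; the last joint's range is limited). The gripper opens to 85 mm and grips with 20 to 120 N. Pads are 22 mm wide; open, the fingers measure 114 mm over their backs; the gripper's body (76 mm by 85 mm) begins 54 mm behind the grasp point. The pads swing forward as they close: fully open they stand 13 mm farther back than shut.
Start: joints at [1.045, 0.313, 0.046, 1.304, 0, 1.431], TCP at [216.392, 532.754, 404.723] pointing down, gripper open.
Joint ranges: [-2.76, 2.76], [-0.86, 1.69], [-1.03, 1.26], [-2.2, 2.34], [-1.47, 1.5], [-3.14, 3.14]. Speed limits (rad/s): [2.57, 2.57, 3.14, 3.14, 3.14, 3.14].

## Interface

Orientations are given as [roll, pitch, yaw] about the fixed x, y, z axes, in that order (R = Rz(yaw) Ry(pitch) Rx(roll)).
In Python, from bench import r gives the robot as it stands.
- The arm moves only by the tool servo_tool, never from a script. Its argument "targets" is one flat list of numbers, 7 for each row, row after row: the shift along the tool's x, y, z in units of 30 mm (1.0 is 30 mm), then the turn, a rotation vector about the tool's x, y, z in rad, then the opening, from -1 (shut) to 1 (fully open), so that 0 is half open. In form: [dx, dy, dz, wx, wy, wz, hand, dx, dy, dz, wx, wy, wz, hand, ...]. A call has exactly 10 rows; each row is the pose to reach, as a shift and turn from the pose commanded when the call began, along the tool's axes at that moment; what a row does not reach only later rows make up. A row lasts 1/10 s, in which the tool goes at most 50 mm and 8.59 degrees, less where a joint would pass 70% of its speed; a pose out of reach is approached as far as the arm can. A call with a gripper value outside its range is refused whole. The fingers move at their own pace and stop on an object; "newtons" is the grip in N (left out, the last holds). Time passes only in rows, so rows that repeat a pose let the fingers close, or fill a call up. It gives the time, the measured TCP pose, the force, the opening and the grip force at its end, in the units of the state.
- r.read_state(): the state, without advancing time (a new reading comes with each control period).
- r.camera(name): name is "scene" or "top" or "wrist"; returns a dict with "pixels" (400x640x3 uint8, blue, green, red), "fx", "fy", "cx", "cy" (pixels), "k1" (the pictures are not rectified: a ray, as slopes to the right and down, at radius r is drawn at 1 + k1 r^2 times it, then the intrinsics apply), "pose" (4x4, takes a point from camera to world coordinates); the wrist camera has in their place "tool_from_camera" (4x4, takes a point from camera to tool coordinates, whose origin is the TCP and whose axes are the flange's). Camera axes: x right, y up, looking along -z (the intrinsics and any distortion apply to the point x, -y, -z); pixel columns grow to the right and rows downward; lengths in mm; the calibration is good to about 2 mm. A picture is of the moment at which its call begins: read the wrist's pose just before it. There is no depth.
- r.close_job(): hands the job in; it is judged then, once.
The state is a dict: "time_s": time; "qpos": joint angles; "dq": joint speeds; "tau": joint torques, N m; "tool_pos": TCP position; "tcp_rot": TCP orientation; "wrist_force": force on the tool from outside, world axes, zero at the start; "torque": the same for the moment, N m; "opening": finger opening in mm; "grip_force": force on a finger pad.
Only numpy, scipy, OpenCV 4.12 (cv2) and the standard library are available. Lean on these libraries where they do the work, as an engineer would, in place of code of your own. Each camera call takes 0.05 s, during which the arm holds its last target. There are 200 camera calls.

## Task

Restock the roll-top onion bin so that the old stock is used up first: roll its slatted cover all the way open, take out the old red onion that is inside and put it in the white bowl for today's cooking, and put every fresh brown onion and garlic bulb from the worktop inside the bin. Finish with the cover rolled fully shut over them and the vent dial on the bin's roof turned so that its pointer faces the round steel stud, to give the onions air. Leave the salt and pepper shakers alone and the bowl upright.

Things in the scene. Friction and masses are not known exactly. Their poses are not given: they have to be found in the camera images.
- bin: roll-top bin of light wood, fixed to the worktop: 400 mm long along its y, 144 mm in front and 139 mm behind its origin, 249 mm high. Origin: on the worktop below the cover's axis; x points to its back, y to its left seen from the open front, z up. The flat roof (top z = 249 mm) covers x = +69 to +138 mm; the cheeks at both ends are rounded in front (144 mm radius about the cover's axis).
- roof_right (a point): point on top of the bin at its -y end: bin x = 90, y = -190, z = 249 mm
- roof_left (a point): point on top of the bin at its +y end: bin x = 90, y = +190, z = 249 mm. About the inside of the bin: its floor is 30 mm above the worktop; y runs to +-186 mm (between the cheeks), x from the front sill (at -123 to -109 mm, 55 mm high) to the false back at +80 mm. With the cover open the mouth is free from above and in front from the sill to about x = -10 mm.
- cover (a joint): angle of the slatted cover in rad: 0 fully shut (edge down on the front sill), 1.83 fully open (rolled up and back under the roof). An arc of slats, 130 mm outer radius, in a circular track about the line bin x = 0, z = 103 mm; stiff (3 to 7 N along the track at the pull); stays where it is left.
- cover_pull (a point): grip point on the wooden pull of the cover, 160 mm from the axis. The pull is a block at the middle of the cover's length, 44 mm wide along the bin's y (pinch it so), 16 mm thick along the track, standing 42 mm out from the slats. At joint value c this point lies at bin x = -0.160 cos(c), z = 0.103 + 0.160 sin(c).
- cover_left (a point): point on the outer face of the cover, 150 mm to the +y side of the pull, 130 mm from the axis, at the pull's angle
- cover_right (a point): the same, 150 mm to the -y side of the pull
- vent_dial (a joint): angle of the vent dial in rad, growing counter-clockwise seen from above: at 0 (shut) the pointer faces the bin's front (-x), at 1.571 it faces the bin's -y, exactly towards the steel stud (open). Range -0.05 to 1.95, so the stud is not at the end stop. Light friction, stays where it is left.
- vent_bar (a point): on the axis of the vent dial, 26 mm above the roof: the middle of the upright steel bar by which it is turned. The bar is 12 mm thick, 44 mm long, runs from 5 to 31 mm above the roof, and lies along the pointer; its pointed foot, 32 mm from the axis, is the pointer. The point's y axis points along the pointer.
- vent_tip (a point): tip of the pointer of the vent dial, 32 mm from its axis
- vent_mark (a point): the round steel stud on the roof, 7 mm across, 41 mm from the dial's axis towards the bin's -y (the open mark)
- red_onion: the old red onion, 64 x 67 x 71 mm, about 0.1 kg, at first inside the bin on its floor; the origin is at the middle of its underside when it stands upright (z axis up)
- red_onion_mid (a point): middle of the red onion, 32 mm above its origin
- bowl: white bowl, 130 mm across at the rim, 63 mm high, inner floor 11 mm above its underside, loose (0.24 kg); origin: middle of its underside, z up
- onion_1: a fresh brown onion, 67 x 67 x 78 mm, about 0.11 kg, on the worktop at first; may be absent; the origin is at the middle of its underside when it stands upright (z axis up)
- onion_2: a fresh brown onion, 67 x 67 x 78 mm, about 0.11 kg, on the worktop at first; may be absent; the origin is at the middle of its underside when it stands upright (z axis up)
- garlic_1: a fresh garlic bulb, 61 x 60 x 59 mm, about 0.04 kg, on the worktop at first; may be absent; the origin is at the middle of its underside when it stands upright (z axis up)
- onion_1_mid (a point): middle of that onion, 34 mm above its origin
- onion_2_mid (a point): middle of that onion, 34 mm above its origin
- garlic_1_mid (a point): middle of that garlic bulb, 26 mm above its origin
- pepper: pepper shaker, 44 mm across, 90 mm high, right behind the bowl: leave alone; origin at its underside
- salt: salt shaker, 44 mm across, 90 mm high, between bowl and bin, at the back: leave alone; origin at its underside

How it is judged:
By the outcome, as a careful person would: the job done as asked, in the order asked, and still so for the second after the job is handed in, with the robot touching nothing.
Of onion_1, onion_2, garlic_1 only 2 to 3 are there at a start; the rules pass over those that are not, and their reading is None.
At some moment in a run one of onion_1, onion_2, garlic_1 may be knocked a few centimetres aside while the robot is not near it.
Once in a run the grip may slacken for a moment while it holds something.
It also fails if it takes over 210 s, if anything falls off the work surface, if the arm or the gripper's body presses on something with over 40 N, if the wrist force passes 120 N, or if a joint passes its speed limit or range.

## Working session

There is one attempt and no reset: what is moved stays moved. The work goes in short steps, Python scripts to look and compute and a tool call to move; the robot and the scene stay as the last step left them, time stands still between calls to the robot, and variables do not carry over. Pictures are saved under pics/ and viewed, at most 14 in all, crops included, and the job is handed in when it is done.

Besides the shell and the picture viewer there is one more tool, called by a JSON object that holds its "fn" and its "kwargs". servo_tool: Moves the arm, as the interface text tells. Its arguments: {"type":"object","properties":{"targets":{"type":"array"},"newtons":{"type":"number"}},"required":["targets"]}

```bash
ls; mkdir -p pics; cat > h.py <<'E'
import numpy as np, cv2
from bench import r
from scipy.spatial.transform import Rotation as R
def cam(n):
    s=r.read_state(); c=r.camera(n)
    if 'pose' not in c:
        T=np.eye(4);T[:3,:3]=R.from_euler('xyz',s['tcp_rot']).as_matrix();T[:3,3]=s['tool_pos'];c['pose']=T@c['tool_from_camera']
    return c
def ray(c,u,v):
    d=np.array([(u-c['cx'])/c['fx'],(v-c['cy'])/c['fy']]);p=d.copy()
    for _ in range(20): p=d/(1+c['k1']*(p@p))
    D=c['pose'][:3,:3]@np.array([p[0],-p[1],-1]);return c['pose'][:3,3],D/np.linalg.norm(D)
def onz(c,u,v,z):
    o,d=ray(c,u,v);return o+d*(z-o[2])/d[2]
def proj(c,P):
    q=np.linalg.inv(c['pose'])@np.append(P,1);x=np.array([q[0],-q[1]])/-q[2];x=x*(1+c['k1']*(x@x))
    return x[0]*c['fx']+c['cx'],x[1]*c['fy']+c['cy']
def tri(c1,p1,c2,p2):
    o1,d1=ray(c1,*p1);o2,d2=ray(c2,*p2)
    A=np.stack([d1,-d2],1);t=np.linalg.lstsq(A,o2-o1,rcond=None)[0]
    a,b=o1+d1*t[0],o2+d2*t[1];return (a+b)/2,np.linalg.norm(a-b)
E
python3 - <<'E'
from h import *
for n in ['scene','top','wrist']:
    c=cam(n);cv2.imwrite(f'pics/{n}0.png',c['pixels']);print(n,c['fx'],c['k1'],np.round(c['pose'],2).tolist())
s=r.read_state();print(s)
E
```

```text
pics
scene 398.1764088978194 -0.10286516524798917 [[0.89, 0.22, -0.39, 138.78], [-0.45, 0.47, -0.76, -510.49], [0.02, 0.86, 0.51, 721.57], [0.0, 0.0, 0.0, 1.0]]
top 427.90010324202734 -0.08388321622654064 [[-0.01, 0.99, -0.11, 375.33], [-1.0, -0.01, 0.01, 271.61], [0.01, 0.11, 0.99, 1516.15], [0.0, 0.0, 0.0, 1.0]]
wrist 285.9854538409246 -0.0030904289135612224 [[0.38, -0.89, -0.25, 153.08], [0.93, 0.36, 0.1, 559.01], [-0.0, -0.27, 0.96, 372.44], [0.0, 0.0, 0.0, 1.0]]
{'time_s': 0.15, 'qpos': array([ 1.04540930e+00,  3.13871095e-01,  4.52272120e-02,  1.30359839e+00,
       -4.23412694e-05,  1.43121695e+00]), 'dq': array([ 0.0004156 , -0.00270553,  0.00217339,  0.00144984,  0.00031307,
       -0.00030625]), 'tau': array([ 7.91026177e-04, -4.81065774e+01,  2.98814714e+01,  1.39668369e-02,
       -1.56710989e-04, -1.08186987e-05]), 'tool_pos': array([216.30859183, 532.61049296, 403.98374664]), 'tcp_rot': array([-3.14015487e+00, -1.59240648e-04,  2.75578492e+00]), 'wrist_force': array([-0.58662624,  0.21698557, -0.43251457]), 'torque': array([ 0.06885797, -0.01628131,  0.01850132]), 'grip_force': 0.0, 'opening': 85.60244880354043}
```

View pics/top0.png

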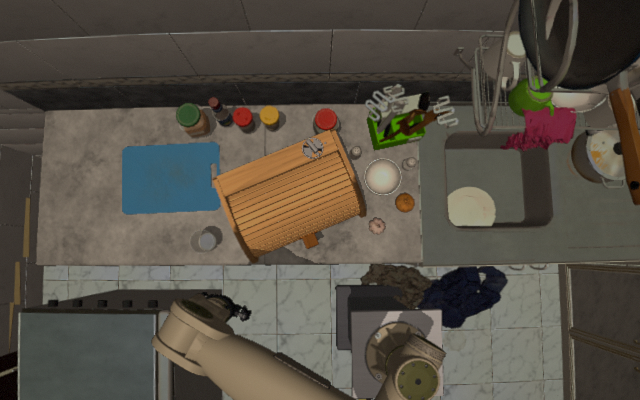

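View pics/scene0.png

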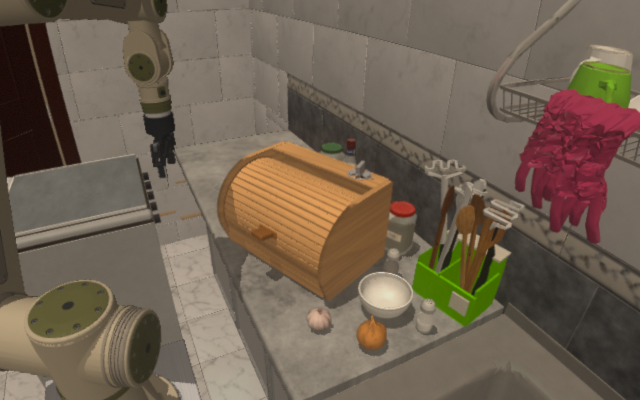

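The top view shows the bin at about (290,195), the bowl at (382,176), a brown onion at (404,202), garlic at (377,226), salt at (356,152) and pepper at (409,163). Only one brown onion is visible. I'll zoom in for the bin's corners.

```bash
python3 - <<'E'
import cv2
a=cv2.imread('pics/top0.png')[125:265,200:430];cv2.imwrite('pics/topc.png',cv2.resize(a,None,fx=3.4,fy=3.4,interpolation=cv2.INTER_CUBIC))
E
```

```text
(no output)
```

View pics/topc.png

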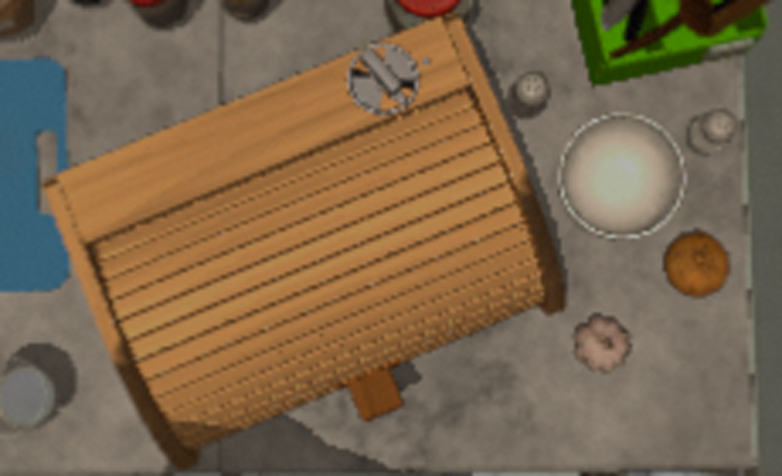

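The crop shows the roof's back corners at (45,183) and (462,17), the dial at (384,78), the stud at (427,62) and the pull at (375,393). The cover looks shut.

```bash
cat >> h.py <<'E'
import json,os
if os.path.exists('bin.json'):
    B=np.array(json.load(open('bin.json')))
    def bw(p): return (B@np.append(p,1))[:3]
    def wb(p): return (np.linalg.inv(B)@np.append(p,1))[:3]
E
python3 - <<'E'
from h import *
c=cam('top')
f=lambda u,v,z:onz(c,200+u/3.4-.35,125+v/3.4-.35,z)
L=f(45,183,249);Rr=f(462,17,249);print(L,Rr,np.linalg.norm(L-Rr))
y=(L-Rr)[:2];y/=np.linalg.norm(y);x=np.array([y[1],-y[0]]);m=(L+Rr)[:2]/2-138.5*x
B=np.eye(4);B[:2,0]=x;B[:2,1]=y;B[:2,3]=m;print('yaw',np.arctan2(x[1],x[0]),m)
json.dump(B.tolist(),open('bin.json','w'))
wb=lambda p:(np.linalg.inv(B)@np.append(p,1))[:3]
for n,p in dict(LF=f(88,243,249),RF=f(472,88,249),dial=f(384,78,252),stud=f(427,62,251),frontL=f(183,465,103),frontR=f(553,308,103),pullend=f(377,408,100),pullL=f(365,418,95),pullR=f(402,402,95)).items(): print(n,wb(p).round())
print('bowl',f(623,176,63),'onion',f(696,264,34),'garlic',f(602,343,28),'salt',f(531,90,85),'pepper',f(718,126,85),'edge',f(750,300,0),f(400,470,0))
E
```

```text
[583.03811786 582.66585186 249.        ] [728.75571009 211.49557784 249.        ] 398.74928086888025
yaw 0.3741018295580763 [526.97609727 346.46774201]
LF [ 74. 183. 249.]
RF [  75. -183.  249.]
dial [ 112. -113.  252.]
stud [ 112. -154.  251.]
frontL [-134.  197.  103.]
frontR [-129. -192.  103.]
pullend [-154.    3.  100.]
pullL [-158.   18.   95.]
pullR [-157.  -21.   95.]
bowl [613.45842069  42.12864796  63.        ] onion [525.71998976 -35.2580426   34.        ] garlic [446.16134018  63.35951239  28.        ] salt [698.39176198 135.67943442  85.        ] pepper [659.80772167 -52.14605773  85.        ] edge [490.36707743 -98.30116402   0.        ] [319.13804393 272.04419469   0.        ]
```

```bash
cat >> h.py <<'E'
def binrot(t,yaw=0):  # tool y = bin y, tool z tilted into the bin by t, then yaw about world z
    s,c=np.sin(t),np.cos(t)
    M=np.array([[-c,0,s],[0,1,0],[-s,0,-c]])
    return R.from_euler('z',yaw).as_matrix()@B[:3,:3]@M
def rows(poses,st=None):
    """poses: list of (grasp point world, rotation); prints rows relative to measured pose"""
    s=r.read_state();R0=R.from_euler('xyz',s['tcp_rot']).as_matrix();p0=np.array(s['tool_pos'])
    for g,M in poses:
        tcp=np.asarray(g)-155*M[:,2]
        d=R0.T@(tcp-p0)/30;w=R.from_matrix(R0.T@M).as_rotvec()
        print(', '.join(f'{v:.2f}' for v in [*d,*w]),' tcp',tcp.round())
E
python3 - <<'E'
from h import *
B[:3,3]+=4*B[:3,0];json.dump(B.tolist(),open('bin.json','w'))
t=np.radians(25)
rows([(bw([-160-90*np.sin(t),0,103+90*np.cos(t)]),binrot(t))])
E
```

```text
-5.66, -7.81, 2.64, -0.17, -0.42, -0.75  tcp [285. 252. 325.]
```

{"fn": "servo_tool", "kwargs": {"targets": [-1,-1.5,0,-0.03,-0.08,-0.15,1,-2,-3,0.5,-0.07,-0.17,-0.3,1,-3,-4.5,1,-0.1,-0.25,-0.45,1,-4,-6,2,-0.14,-0.34,-0.6,1,-5.66,-7.81,2.64,-0.17,-0.42,-0.75,1,-5.66,-7.81,2.64,-0.17,-0.42,-0.75,1,-5.66,-7.81,2.64,-0.17,-0.42,-0.75,1,-5.66,-7.81,2.64,-0.17,-0.42,-0.75,1,-5.66,-7.81,2.64,-0.17,-0.42,-0.75,1,-5.66,-7.81,2.64,-0.17,-0.42,-0.75,1]}}

```text
time_s: 1.2
tool_pos: [285.9, 252.7, 326.3]
tcp_rot: [3.139, 0.443, -2.765]
wrist_force: [0.4, 0.0, -0.1]
opening: 85.4
grip_force: 0.0
```

```bash
python3 - <<'E'
from h import *
c=cam('wrist');s=r.read_state();print(s['tool_pos'],s['tcp_rot'],s['qpos'],s['wrist_force'])
a=c['pixels'].copy()
cc=0
for p in [[-172,22,111],[-172,-22,111],[-172,22,95],[-172,-22,95],[-130,22,111],[-130,-22,111]]:
    u=proj(c,bw(p));cv2.circle(a,(int(u[0]),int(u[1])),2,(255,0,0),-1);print(p,np.round(u))
cv2.imwrite('pics/w1.png',a)
E
```

```text
[285.89022    252.83947646 326.2211633 ] [ 3.13955803  0.44321277 -2.76402828] [ 0.53506885 -0.22327858 -0.7844514   0.57092749 -0.06530276  0.14248288] [-0.75816023 -0.03130993  0.76271385]
[-172, 22, 111] [349. 203.]
[-172, -22, 111] [289. 203.]
[-172, 22, 95] [347. 190.]
[-172, -22, 95] [291. 190.]
[-130, 22, 111] [346. 241.]
[-130, -22, 111] [293. 241.]
```

View pics/w1.png

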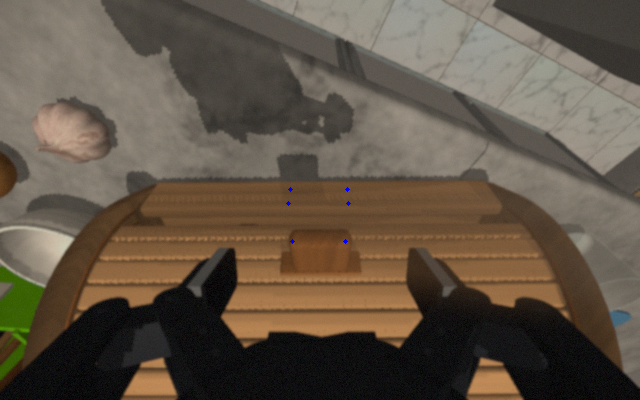

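The cover is slightly open: the pull's outer face spans (290–352, 231–272), higher than the shut position drawn in blue. I'll work out c.

```bash
python3 - <<'E'
from h import *
c=cam('wrist');t0=cam('top')
def P(a,rr,y,t): return bw([-rr*np.cos(a)+t*np.sin(a),y,103+rr*np.sin(a)+t*np.cos(a)])
for a in [.2,.3,.35,.4,.45,.5]:
    print(a,[np.round(proj(c,P(a,172,y,t))).astype(int).tolist() for y in(22,-22) for t in (-8,8)],'base',np.round(proj(c,P(a,130,22,8))), 'top',[np.round((np.array(proj(t0,P(a,172,y,0)))-[200,125])*3.4).astype(int).tolist() for y in (22,-22)])
E
```

```text
0.2 [[351, 223], [352, 244], [287, 223], [285, 244]] base [347. 270.] top [[361, 425], [405, 407]]
0.3 [[352, 245], [354, 269], [285, 245], [283, 269]] base [348. 287.] top [[359, 421], [403, 403]]
0.35 [[353, 258], [354, 283], [284, 258], [282, 283]] base [348. 296.] top [[358, 418], [402, 400]]
0.4 [[354, 271], [355, 298], [283, 271], [281, 298]] base [349. 306.] top [[356, 415], [401, 397]]
0.45 [[354, 285], [356, 313], [282, 285], [281, 313]] base [349. 315.] top [[355, 411], [399, 393]]
0.5 [[355, 300], [356, 329], [281, 300], [280, 329]] base [349. 325.] top [[353, 407], [397, 389]]
```

```bash
cat >> h.py <<'E'
def pull(a,rr=160): return bw([-rr*np.cos(a),0,103+rr*np.sin(a)])
E
python3 - <<'E'
from h import *
t=np.radians(25)
rows([(pull(.22),binrot(t))])
E
```

```text
-0.56, -0.04, 2.02, 0.00, 0.01, 0.00  tcp [324. 267. 278.]
```

{"fn": "servo_tool", "kwargs": {"targets": [-0.2,0,0.6,0,0,0,1,-0.4,0,1.2,0,0,0,1,-0.56,0,1.7,0,0,0,1,-0.56,0,2.02,0,0.01,0,1,-0.56,0,2.02,0,0.01,0,0.4,-0.56,0,2.02,0,0.01,0,-0.3,-0.56,0,2.02,0,0.01,0,-0.3,-0.56,0,2.02,0,0.01,0,-0.3,-0.56,0,2.02,0,0.01,0,-0.3,-0.56,0,2.02,0,0.01,0,-0.3], "newtons": 60}}

```text
time_s: 2.35
tool_pos: [323.5, 266.7, 278.2]
tcp_rot: [3.141, 0.432, -2.765]
wrist_force: [-2.7, -5.1, 3.3]
opening: 42.5
grip_force: 64.3
```

```bash
python3 - <<'E'
from h import *
print(r.read_state()['opening'],r.read_state()['grip_force'],r.read_state()['wrist_force'])
s=r.read_state();M=R.from_euler('xyz',s['tcp_rot']).as_matrix();g=wb(s['tool_pos']+155*M[:,2]);print(g,np.hypot(g[0],g[2]-103),np.arctan2(g[2]-103,-g[0]))
a0=.22
A=np.linspace(.22,1.0,10)[1:]
rows([(pull(a),binrot(np.radians(25*max(0,1-(a-.22)/.8)))) for a in np.append(A,1.08)])
E
```

```text
42.542300283994415 64.32183980941772 [-2.74542152 -5.08341013  3.27239995]
[-157.59632547    0.40962145  137.45648807] 161.3190979732977 0.21525046459593822
-0.57, -0.00, -0.34, 0.00, 0.04, 0.00  tcp [334. 271. 295.]
-1.14, -0.00, -0.65, 0.00, 0.09, 0.00  tcp [345. 275. 310.]
-1.74, -0.01, -0.93, 0.00, 0.14, 0.00  tcp [357. 280. 325.]
-2.35, -0.01, -1.15, 0.00, 0.19, 0.00  tcp [370. 285. 339.]
-2.99, -0.01, -1.33, 0.00, 0.23, 0.00  tcp [384. 290. 352.]
-3.65, -0.01, -1.47, 0.00, 0.28, 0.00  tcp [399. 296. 364.]
-4.31, -0.01, -1.56, 0.00, 0.33, 0.00  tcp [415. 302. 375.]
-4.99, -0.01, -1.60, 0.00, 0.37, 0.00  tcp [431. 309. 384.]
-5.67, -0.01, -1.59, 0.00, 0.42, 0.00  tcp [449. 316. 393.]
-6.14, -0.01, -1.60, 0.00, 0.43, 0.00  tcp [461. 320. 399.]
```

Gripped the pull. Starting to open.

{"fn": "servo_tool", "kwargs": {"targets": [-0.57,0,-0.34,0,0.04,0,-0.3,-1.14,0,-0.65,0,0.09,0,-0.3,-1.74,0,-0.93,0,0.14,0,-0.3,-2.35,0,-1.15,0,0.19,0,-0.3,-2.99,0,-1.33,0,0.23,0,-0.3,-3.65,0,-1.47,0,0.28,0,-0.3,-4.31,0,-1.56,0,0.33,0,-0.3,-4.99,0,-1.6,0,0.37,0,-0.3,-5.67,0,-1.59,0,0.42,0,-0.3,-6.14,0,-1.6,0,0.43,0,-0.3]}}

```text
time_s: 3.35
tool_pos: [459.6, 320.9, 398.4]
tcp_rot: [3.139, -0.006, -2.764]
wrist_force: [-9.9, -3.5, 8.9]
opening: 42.5
grip_force: 71.7
```

```bash
python3 - <<'E'
from h import *
s=r.read_state();M=R.from_euler('xyz',s['tcp_rot']).as_matrix();g=wb(s['tool_pos']+155*M[:,2]);print(g,np.hypot(g[0],g[2]-103),np.arctan2(g[2]-103,-g[0]),s['wrist_force'],s['opening'])
rows([(pull(a),binrot(0)) for a in np.append(np.linspace(1.08,1.84,9)[1:],1.84)])
E
```

```text
[-76.97545683   1.17658019 243.3922903 ] 160.11001258392812 1.0692681943398392 [-9.90062179 -3.49379522  8.88501236] 42.47143833818012
-0.48, -0.03, -0.24, 0.00, -0.01, 0.00  tcp [473. 325. 406.]
-0.95, -0.03, -0.42, 0.00, -0.01, 0.00  tcp [487. 331. 411.]
-1.44, -0.03, -0.55, 0.00, -0.01, 0.00  tcp [500. 336. 415.]
-1.94, -0.03, -0.63, 0.00, -0.01, 0.00  tcp [514. 341. 417.]
-2.45, -0.03, -0.67, 0.00, -0.01, 0.00  tcp [528. 347. 418.]
-2.95, -0.04, -0.65, 0.00, -0.01, 0.00  tcp [542. 353. 417.]
-3.46, -0.04, -0.59, 0.00, -0.01, 0.00  tcp [557. 358. 416.]
-3.95, -0.04, -0.49, 0.00, -0.01, 0.00  tcp [570. 363. 412.]
-3.95, -0.04, -0.49, 0.00, -0.01, 0.00  tcp [570. 363. 412.]
```

{"fn": "servo_tool", "kwargs": {"targets": [-0.48,0,-0.24,0,0,0,-0.3,-0.95,0,-0.42,0,0,0,-0.3,-1.44,0,-0.55,0,0,0,-0.3,-1.94,0,-0.63,0,0,0,-0.3,-2.45,0,-0.67,0,0,0,-0.3,-2.95,0,-0.65,0,0,0,-0.3,-3.46,0,-0.59,0,0,0,-0.3,-3.95,0,-0.49,0,0,0,-0.3,-4.05,0,-0.47,0,0,0,-0.3,-4.05,0,-0.47,0,0,0,-0.3]}}

```text
time_s: 4.35
tool_pos: [574.4, 367.0, 413.5]
tcp_rot: [3.138, 0.006, -2.764]
wrist_force: [2.3, 5.8, 0.2]
opening: 41.3
grip_force: 60.6
```

```bash
python3 - <<'E'
from h import *
s=r.read_state();M=R.from_euler('xyz',s['tcp_rot']).as_matrix();g=wb(s['tool_pos']+155*M[:,2]);print(g,np.hypot(g[0],g[2]-103),np.arctan2(g[2]-103,-g[0]),s['wrist_force'],s['opening'])
c=cam('wrist');cv2.imwrite('pics/w2.png',c['pixels'])
E
```

```text
[ 48.49371542   2.45270585 258.46141716] 162.84929432166405 1.8731655483744194 [2.32810323 5.80657442 0.20584893] 41.327053598670766
```

View pics/w2.png

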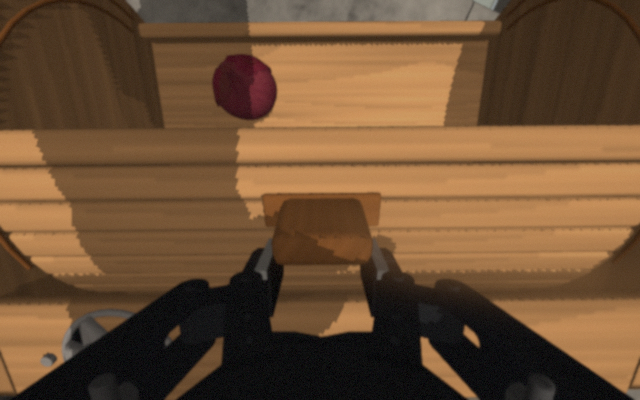

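The cover is open. The red onion is in the bin at (245,87), and the pull's front face is at (272–372, 195–265). I'll check c and locate the red onion.

```bash
python3 - <<'E'
from h import *
c=cam('wrist')
def P(a,rr,y,t): return bw([-rr*np.cos(a)+t*np.sin(a),y,103+rr*np.sin(a)+t*np.cos(a)])
for a in [1.6,1.7,1.75,1.8,1.83]:
    print(a,'front top',[np.round(proj(c,P(a,172,y,-8))).astype(int).tolist() for y in(22,-22)],'front base',[np.round(proj(c,P(a,130,y,-8))).astype(int).tolist() for y in(22,-22)])
print('sill inner/outer',[np.round(proj(c,bw(p))) for p in ([-123,186,55],[-123,-186,55],[-109,186,55],[-109,-186,55])])
p=cv2.cvtColor(c['pixels'],cv2.COLOR_BGR2HSV)
m=cv2.inRange(p,(160,80,20),(180,255,255))|cv2.inRange(p,(0,150,20),(3,255,255));m[150:]=0
n,l,st,ce=cv2.connectedComponentsWithStats(m);i=1+np.argmax(st[1:,4]);print(st[i],ce[i])
w=onz(c,st[i,0]+st[i,2]/2,st[i,1]+st[i,3]/2,62);print(w,wb(w))
E
```

```text
1.6 front top [[373, 168], [256, 168]] front base [[359, 152], [273, 152]]
1.7 front top [[371, 211], [259, 211]] front base [[358, 177], [275, 177]]
1.75 front top [[369, 231], [260, 231]] front base [[357, 189], [275, 189]]
1.8 front top [[368, 249], [262, 248]] front base [[357, 200], [276, 200]]
1.83 front top [[367, 258], [263, 258]] front base [[356, 206], [276, 206]]
sill inner/outer [array([504.,  14.]), array([132.,  12.]), array([501.,  30.]), array([135.,  28.])]
[ 213   55   63   64 2822] [245.64635011  86.90963855]
[509.58618577 256.90997106  62.        ] [-52.91484925 -77.00870653  62.        ]
```

```bash
python3 - <<'E'
from h import *
B[:3,3]+=5*B[:3,0];json.dump(B.tolist(),open('bin.json','w'))
o=np.array([509.6,256.9,62]);M=binrot(.25)
print(wb(o))
s=r.read_state();R0=R.from_euler('xyz',s['tcp_rot']).as_matrix();g=np.array(s['tool_pos'])+155*R0[:,2]
rows([(g+[0,0,70],R0),(o-M[:,2]*200,M),(o-M[:,2]*190,M)])
E
```

```text
[-57.90563426 -77.02303618  62.        ]
-0.01, 0.01, -2.33, 0.00, 0.00, 0.00  tcp [574. 367. 483.]
6.28, -2.61, 0.20, 0.00, -0.24, 0.00  tcp [428. 225. 406.]
6.20, -2.61, 0.53, 0.00, -0.24, 0.00  tcp [430. 226. 396.]
```

{"fn": "servo_tool", "kwargs": {"targets": [0,0,0,0,0,0,1,0,0,0,0,0,0,1,0,0,0,0,0,0,1,0,0,-1.2,0,0,0,1,0,0,-2.3,0,0,0,1,1.5,-0.6,-2.3,0,-0.05,0,1,3,-1.2,-2,0,-0.12,0,1,4.5,-1.8,-1.2,0,-0.2,0,1,5.5,-2.3,-0.4,0,-0.24,0,1,6.28,-2.61,0.2,0,-0.24,0,1]}}

```text
time_s: 5.45
tool_pos: [423.6, 221.5, 404.6]
tcp_rot: [3.14, 0.241, -2.765]
wrist_force: [-0.3, 0.5, -0.4]
opening: 85.0
grip_force: 0.0
```

```bash
python3 - <<'E'
from h import *
c=cam('wrist');s=r.read_state();print(s['tool_pos'],s['dq'].round(2),s['opening'])
cv2.imwrite('pics/w3.png',c['pixels'])
p=cv2.cvtColor(c['pixels'],cv2.COLOR_BGR2HSV)
m=cv2.inRange(p,(160,80,20),(180,255,255))|cv2.inRange(p,(0,150,20),(3,255,255))
n,l,st,ce=cv2.connectedComponentsWithStats(m);i=1+np.argmax(st[1:,4]);print(st[i],ce[i])
o=onz(c,st[i,0]+st[i,2]/2,st[i,1]+st[i,3]/2,62);print(o,wb(o))
M=binrot(.25);rows([(o-M[:,2]*60,M),(o,M),(o+[0,0,120],M)])
E
```

```text
[420.2088465  219.83510669 400.89691555] [0.03 0.07 0.13 0.09 0.01 0.04] 85.38522531161732
[ 295  163   53   43 1310] [323.22824427 181.93129771]
[503.09025072 253.57848171  62.        ] [-65.17894913 -77.73592489  62.        ]
-0.18, 0.03, 4.51, 0.00, -0.02, 0.00  tcp [454. 234. 270.]
-0.22, 0.03, 6.51, 0.00, -0.02, 0.00  tcp [467. 240. 212.]
-1.13, 0.03, 2.62, 0.00, -0.02, 0.00  tcp [467. 240. 332.]
```

View pics/w3.png

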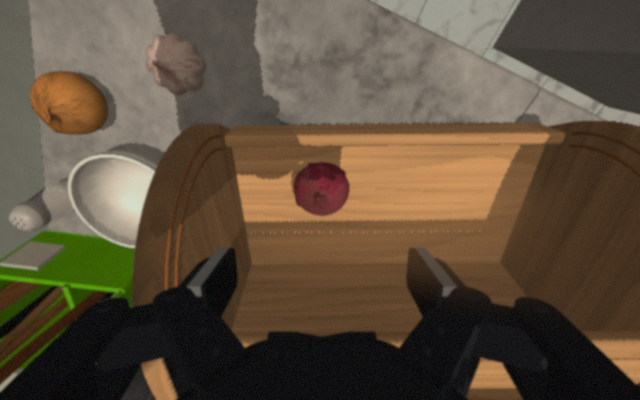

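The onion really spans (294–349, 162–215), because the mask clipped its shaded part. The brown onion is at (69,102), the garlic at (176,63) and the bowl rim at (117,198).

```bash
python3 - <<'E'
from h import *
c=cam('wrist');s=r.read_state();print(s['tool_pos'],s['dq'].round(2))
p=cv2.cvtColor(c['pixels'],cv2.COLOR_BGR2HSV)
m=cv2.inRange(p,(150,90,15),(180,255,255))
n,l,st,ce=cv2.connectedComponentsWithStats(m);i=1+np.argmax(st[1:,4]);print(st[i],ce[i])
for v in (188.5,st[i,1]+st[i,3]/2):
  o=onz(c,321.5,v,62);print(o,wb(o))
print('brown',onz(c,69,102,34),'garlic',onz(c,176,63,26))
print('sill',wb(onz(c,385,124,55)),wb(onz(c,385,141,55)))
o=onz(c,321.5,188.5,62)
M=binrot(.25);rows([(o-M[:,2]*60,M),(o,M),(o+[0,0,120],M)])
E
```

```text
[422.599764   221.12077405 403.02565356] [0.02 0.05 0.16 0.   0.01 0.02]
[ 295  171   52   36 1070] [322.42149533 187.05233645]
[499.21891369 251.66295789  62.        ] [-69.48253242 -78.1042355   62.        ]
[499.80988513 251.8956246   62.        ] [-68.84740986 -78.10362352  62.        ]
brown [514.99378227 -33.814981    34.        ] garlic [436.18145256  64.97517534  26.        ]
sill [-140.82465487  -12.09575518   55.        ] [-122.74033585  -10.13685955   55.        ]
0.08, 0.01, 4.53, 0.00, -0.02, 0.00  tcp [450. 232. 270.]
0.05, 0.00, 6.53, 0.00, -0.02, 0.00  tcp [464. 238. 212.]
-0.88, 0.01, 2.64, 0.00, -0.02, 0.00  tcp [464. 238. 332.]
```

```bash
python3 - <<'E'
from h import *
o=np.array([508,256,62]);M=binrot(.25);rows([(o-M[:,2]*70,M)])
E
```

```text
-0.23, 0.03, 4.27, 0.00, -0.02, 0.00  tcp [456. 236. 280.]
```

{"fn": "servo_tool", "kwargs": {"targets": [0,0,1,0,0,0,1,-0.1,0,2,0,0,0,1,-0.1,0,3,0,0,0,1,-0.1,0,3.6,0,0,0,1,-0.1,0,4.1,0,0,0,1,-0.1,0,4.27,0,0,0,1,-0.1,0,4.27,0,0,0,1,-0.1,0,4.27,0,0,0,1,-0.1,0,4.27,0,0,0,1,-0.1,0,4.27,0,0,0,1]}}

```text
time_s: 6.55
tool_pos: [458.8, 236.3, 283.9]
tcp_rot: [3.14, 0.244, -2.765]
wrist_force: [0.1, 0.6, 0.2]
opening: 85.1
grip_force: 0.0
```

```bash
python3 - <<'E'
from h import *
c=cam('wrist');s=r.read_state();print(s['tool_pos'],s['dq'].round(2),s['tcp_rot'])
cv2.imwrite('pics/w4.png',c['pixels'])
for d in (0,40,70): print(d,np.round(proj(c,np.array(s['tool_pos'])+R.from_euler('xyz',s['tcp_rot']).as_matrix()[:,2]*(155+d))))
E
```

```text
[458.64544005 236.23288958 283.70256418] [ 0.  0. -0. -0. -0.  0.] [ 3.14015634  0.24382717 -2.76466619]
0 [321. 269.]
40 [321. 236.]
70 [321. 220.]
```

View pics/w4.png

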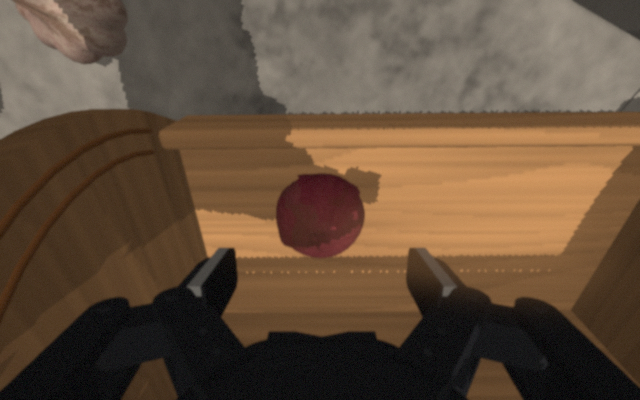

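The onion is centred at (320,215), right on the tool axis at about 70 mm.

```bash
python3 - <<'E'
from h import *
c=cam('wrist')
o=onz(c,320.5,215,62);print(o,wb(o),'sill',wb(onz(c,385,114,55)),wb(onz(c,385,128,55)))
M=binrot(.24);rows([(o,M),(o+[0,0,250],M)])
E
```

```text
[506.82884887 255.19069072  62.        ] [-61.10976632 -77.60144305  62.        ] sill [-130.99898635  -37.5192207    55.        ] [-122.26128227  -36.54100787   55.        ]
0.08, -0.00, 2.42, 0.00, 0.00, 0.00  tcp [473. 242. 213.]
-1.92, 0.01, -5.67, 0.00, 0.00, 0.00  tcp [473. 242. 463.]
```

{"fn": "servo_tool", "kwargs": {"targets": [0,0,0.8,0,0,0,1,0,0,1.6,0,0,0,1,0.05,0,2.2,0,0,0,1,0.05,0,2.42,0,0,0,1,0.05,0,2.42,0,0,0,0.5,0.05,0,2.42,0,0,0,0,0.05,0,2.42,0,0,0,0,0.05,0,2.42,0,0,0,0,0.05,0,2.42,0,0,0,0,0.05,0,2.42,0,0,0,0], "newtons": 35}}

```text
time_s: 7.65
tool_pos: [473.6, 242.2, 213.0]
tcp_rot: [3.14, 0.244, -2.765]
wrist_force: [-2.2, -1.2, 6.0]
opening: 61.2
grip_force: 37.3
```

```bash
python3 - <<'E'
from h import *
s=r.read_state();R0=R.from_euler('xyz',s['tcp_rot']).as_matrix();g=s['tool_pos']+155*R0[:,2];print(g,wb(g),s['opening'],s['grip_force'],s['wrist_force'])
# bowl: vertical tool, fingers closing along... 
D=R.from_euler('z',0).as_matrix()@binrot(0)
c=cam('scene');cv2.imwrite('pics/s2.png',c['pixels']);t=cam('top')
p=t['pixels'];h=cv2.cvtColor(p,cv2.COLOR_BGR2HSV)
m=cv2.inRange(h,(0,0,150),(30,60,255));m[:,:355]=0;m[:140]=0;m[215:]=0;m[:,420:]=0
n,l,st,ce=cv2.connectedComponentsWithStats(m);i=1+np.argmax(st[1:,4]);print('bowl',st[i],ce[i],onz(t,*ce[i],55))
m=cv2.inRange(h,(8,150,60),(22,255,255));m[:,:390]=0;m[:,420:]=0;m[180:]&=255;m[:185]=0;m[220:]=0
n,l,st,ce=cv2.connectedComponentsWithStats(m);i=1+np.argmax(st[1:,4]);print('onion',st[i],onz(t,st[i,0]+st[i,2]/2-.5,st[i,1]+st[i,3]/2-.5,34))
rows([(np.array(g)+[0,0,260],R0),(np.array([613,42,300]),D),(np.array([613,42,120]),D)])
E
```

```text
[508.29188349 256.21841077  62.62016709] [-59.37235416 -77.17945044  62.62016709] 61.17025912224436 37.25007439032197 [-2.17383063 -1.20986212  6.04817937]
bowl [368 163  28  29 467] [381.52248394 176.73019272] [613.71216428  45.64913488  55.        ]
onion [396 193  18  19 264] [526.75863826 -35.80349949  34.        ]
-2.09, 0.01, -8.41, -0.00, -0.00, -0.00  tcp [474. 242. 473.]
-3.76, -7.91, -7.39, 0.00, 0.24, 0.00  tcp [613.  42. 455.]
-2.31, -7.91, -1.57, 0.00, 0.24, 0.00  tcp [613.  42. 275.]
```

{"fn": "servo_tool", "kwargs": {"targets": [-0.1,0,-0.5,0,0,0,0,-0.3,0,-1.2,0,0,0,0,-0.55,0,-2.2,0,0,0,0,-0.8,0,-3.2,0,0,0,0,-1.1,0,-4.4,0,0,0,0,-1.35,0,-5.5,0,0,0,0,-1.6,0,-6.6,0,0,0,0,-1.9,0,-7.6,0,0,0,0,-2.09,0,-8.2,0,0,0,0,-2.09,0,-8.41,0,0,0,0]}}

```text
time_s: 8.75
tool_pos: [474.2, 242.0, 474.6]
tcp_rot: [3.14, 0.247, -2.765]
wrist_force: [-0.7, 0.5, -1.4]
opening: 60.9
grip_force: 38.7
```

```bash
python3 - <<'E'
from h import *
s=r.read_state();print(s['tool_pos'],s['opening'],s['grip_force'],s['wrist_force'],s['dq'].round(2))
D=binrot(0);rows([(np.array([613,43.5,310]),D),(np.array([613,43.5,150]),D),(np.array([613,43.5,68]),D)])
E
```

```text
[474.1670515  242.02977901 474.56945995] 60.903012665000375 38.71263393200934 [-0.69966768  0.46335647 -1.41968165] [-0.   -0.02  0.04  0.12 -0.   -0.  ]
-1.73, -7.86, 0.76, 0.00, 0.25, 0.00  tcp [613.  44. 465.]
-0.43, -7.86, 5.93, 0.00, 0.25, 0.00  tcp [613.  44. 305.]
0.24, -7.87, 8.58, 0.00, 0.25, 0.00  tcp [613.  44. 223.]
```

{"fn": "servo_tool", "kwargs": {"targets": [-0.1,-0.5,0,0,0.02,0,0,-0.3,-1.4,0.1,0,0.05,0,0,-0.5,-2.4,0.2,0,0.08,0,0,-0.75,-3.5,0.3,0,0.11,0,0,-1,-4.6,0.4,0,0.15,0,0,-1.25,-5.7,0.5,0,0.18,0,0,-1.5,-6.7,0.6,0,0.22,0,0,-1.7,-7.5,0.7,0,0.24,0,0,-1.73,-7.86,0.76,0,0.25,0,0,-1.73,-7.86,0.76,0,0.25,0,0]}}

```text
time_s: 9.75
tool_pos: [613.1, 41.5, 459.6]
tcp_rot: [3.138, -0.011, -2.767]
wrist_force: [1.2, -0.9, -1.1]
opening: 61.2
grip_force: 38.7
```

```bash
python3 - <<'E'
from h import *
s=r.read_state();print(s['tool_pos'],s['opening'],s['grip_force'])
c=cam('wrist');cv2.imwrite('pics/w5.png',c['pixels'])
D=binrot(0);rows([(np.array([613,43.5,110]),D),(np.array([613,43.5,68]),D)])
E
```

```text
[613.07750505  41.54705422 459.56332937] 61.19392560316968 38.69677938055247
-0.09, -0.00, 6.51, 0.00, -0.01, 0.00  tcp [613.  44. 265.]
-0.11, -0.01, 7.91, 0.00, -0.01, 0.00  tcp [613.  44. 223.]
```

View pics/w5.png

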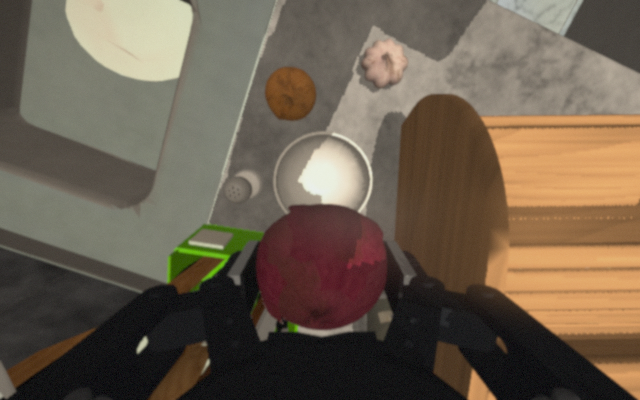

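The bowl rim is centred at about (324,181), the brown onion at (291,93) and the garlic at (384,63).

```bash
python3 - <<'E'
from h import *
c=cam('wrist');s=r.read_state();print(s['tool_pos'],s['dq'].round(2))
b=onz(c,324,181,63);print('bowl',b,'brown',onz(c,291,93,34),'garlic',onz(c,384,63,28))
D=binrot(0);b[:2]=(b[:2]+[613.5,43.5])/2;rows([(np.array([*b[:2],110]),D),(np.array([*b[:2],68]),D)])
E
```

```text
[612.05333326  43.42928066 461.17270899] [ 0.02 -0.02  0.    0.   -0.   -0.  ]
bowl [613.09264062  48.03777115  63.        ] brown [525.89720359 -32.28621353  34.        ] garlic [447.52537659  65.92956923  28.        ]
-0.13, 0.04, 6.54, 0.00, -0.01, 0.00  tcp [613.  46. 265.]
-0.14, 0.04, 7.94, 0.00, -0.01, 0.00  tcp [613.  46. 223.]
```

{"fn": "servo_tool", "kwargs": {"targets": [0,0,1,0,0,0,0,-0.05,0,2.3,0,0,0,0,-0.05,0,3.6,0,0,0,0,-0.1,0.05,4.8,0,0,0,0,-0.1,0.05,5.8,0,0,0,0,-0.1,0.05,6.6,0,0,0,0,-0.1,0.05,7.2,0,0,0,0,-0.1,0.05,7.6,0,0,0,0,-0.1,0.05,7.9,0,0,0,0,-0.1,0.05,7.94,0,0,0,0]}}

```text
time_s: 10.85
tool_pos: [612.4, 46.0, 223.4]
tcp_rot: [3.14, -0.008, -2.763]
wrist_force: [0.1, 0.3, -1.1]
opening: 61.3
grip_force: 38.7
```

{"fn": "servo_tool", "kwargs": {"targets": [0,0,0,0,0,0,0.48,0,0,0,0,0,0,0.55,0,0,0,0,0,0,0.63,0,0,0,0,0,0,0.7,0,0,0,0,0,0,0.72,0,0,-0.5,0,0,0,0.72,0,0,-1.5,0,0,0,0.72,0,0,-2.5,0,0,0,0.72,0,0,-3.5,0,0,0,1,0,0,-4,0,0,0,1]}}

```text
time_s: 11.85
tool_pos: [614.4, 45.5, 347.1]
tcp_rot: [-3.141, -0.004, -2.764]
wrist_force: [-0.2, -0.4, -0.4]
opening: 85.7
grip_force: 0.0
```

```bash
python3 - <<'E'
from h import *
s=r.read_state();print(s['tool_pos'],s['opening'],s['grip_force'],s['wrist_force'])
c=cam('wrist');t=cam('scene');cv2.imwrite('pics/c1.png',np.hstack([cv2.resize(c['pixels'],(400,250)),cv2.resize(t['pixels'][150:400,240:640],(400,250))]))
h=cv2.cvtColor(c['pixels'],cv2.COLOR_BGR2HSV)
g=np.array([527,-34,150.]);D=binrot(0)
for y in (0,-.6,.6): rows([(g,binrot(0,y))])
E
```

```text
[614.3866214   45.51666871 347.07132257] 85.70960651284545 0.0 [-0.23663604 -0.39422012 -0.35781719]
3.69, -1.39, 1.41, -0.00, -0.00, 0.00  tcp [527. -34. 305.]
3.69, -1.39, 1.41, -0.00, -0.00, 0.60  tcp [527. -34. 305.]
3.69, -1.39, 1.41, -0.00, -0.00, -0.60  tcp [527. -34. 305.]
```

View pics/c1.png

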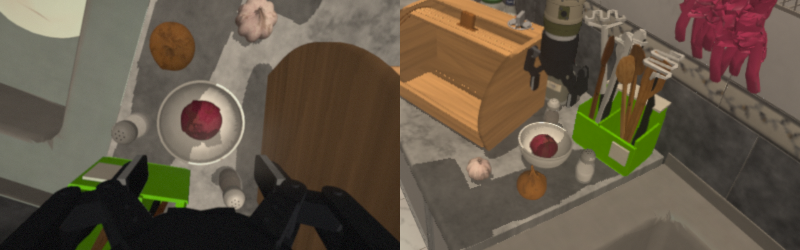

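The red onion sits in the upright bowl. Next is the brown onion.

{"fn": "servo_tool", "kwargs": {"targets": [0.5,-0.2,0,0,0,0,1,1.3,-0.5,0,0,0,0,1,2.2,-0.85,0.2,0,0,0,1,3,-1.15,0.6,0,0,0,1,3.5,-1.35,1,0,0,0,1,3.69,-1.39,1.41,0,0,0,1,3.69,-1.39,1.41,0,0,0,1,3.69,-1.39,1.41,0,0,0,1,3.69,-1.39,1.41,0,0,0,1,3.69,-1.39,1.41,0,0,0,1]}}

```text
time_s: 12.95
tool_pos: [526.6, -33.8, 302.7]
tcp_rot: [3.141, -0.007, -2.764]
wrist_force: [0.2, -1.6, -0.0]
opening: 85.5
grip_force: 0.0
```

```bash
cat >> h.py <<'E'
def blob(c,lo,hi,z,roi=(0,0,640,400)):
    h=cv2.cvtColor(c['pixels'],cv2.COLOR_BGR2HSV);m=cv2.inRange(h,lo,hi);k=np.zeros_like(m);x0,y0,x1,y1=roi;k[y0:y1,x0:x1]=255;m&=k
    m=cv2.morphologyEx(m,cv2.MORPH_OPEN,np.ones((3,3)))
    n,l,st,ce=cv2.connectedComponentsWithStats(m);i=1+np.argmax(st[1:,4]);u,v=st[i,0]+st[i,2]/2-.5,st[i,1]+st[i,3]/2-.5
    return st[i],onz(c,u,v,z)
E
python3 - <<'E'
from h import *
c=cam('wrist');s=r.read_state();print(s['tool_pos'],s['dq'].round(2))
st,o=blob(c,(8,130,40),(22,255,255),34,(200,0,440,330));print(st,o)
cv2.imwrite('pics/w6.png',c['pixels'])
rows([(np.array([*o[:2],36]),binrot(0)),(np.array([*o[:2],320]),binrot(0))])
E
```

```text
[526.48167255 -33.74115056 302.69703082] [ 0. -0. -0. -0.  0. -0.]
[ 283  167   75   73 4199] [524.86676337 -35.26375423  34.        ]
0.04, -0.03, 3.72, 0.00, -0.01, 0.00  tcp [525. -35. 191.]
0.11, -0.02, -5.74, 0.00, -0.01, 0.00  tcp [525. -35. 475.]
```

View pics/w6.png

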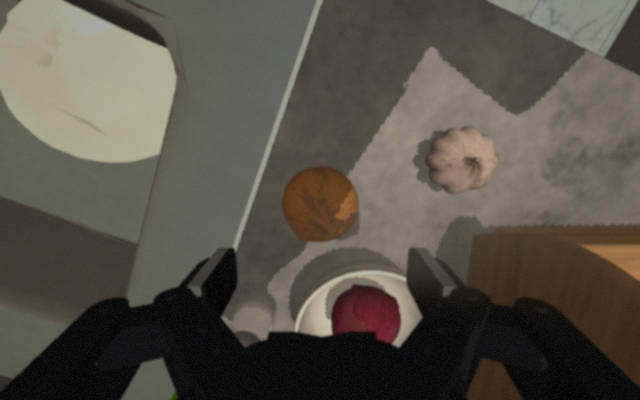

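The brown onion is centred at (320,203) and the garlic at (462,158). Descending to grip the onion.

{"fn": "servo_tool", "kwargs": {"targets": [0,0,0.8,0,0,0,1,0,0,1.7,0,0,0,1,0.04,0,2.6,0,0,0,1,0.04,-0.03,3.4,0,0,0,1,0.04,-0.03,3.72,0,0,0,1,0.04,-0.03,3.72,0,0,0,0,0.04,-0.03,3.72,0,0,0,0,0.04,-0.03,3.72,0,0,0,0,0.04,-0.03,3.72,0,0,0,0,0.04,-0.03,3.72,0,0,0,0], "newtons": 40}}

```text
time_s: 14.0
tool_pos: [524.8, -35.5, 191.6]
tcp_rot: [3.141, -0.006, -2.764]
wrist_force: [0.3, 0.5, 2.1]
opening: 63.4
grip_force: 44.3
```

```bash
python3 - <<'E'
from h import *
s=r.read_state();print(s['tool_pos'],s['opening'],s['grip_force'],s['wrist_force'])
g=s['tool_pos']+155*R.from_euler('xyz',s['tcp_rot']).as_matrix()[:,2]
M=binrot(.25)
rows([(g+[0,0,285],binrot(0)),(bw([-60,-80,330]),M),(bw([-60,-80,200]),M),(bw([-60,-80,70]),M)])
E
```

```text
[524.8423369  -35.53352944 191.58883689] 63.373589613576875 44.329495090059936 [0.30591832 0.49965588 2.11548657]
0.09, 0.01, -9.50, 0.00, -0.01, 0.00  tcp [524. -36. 477.]
-1.71, 9.16, -9.63, 0.00, -0.26, 0.00  tcp [473. 239. 480.]
-1.74, 9.16, -5.29, 0.00, -0.26, 0.00  tcp [473. 239. 350.]
-1.77, 9.15, -0.96, 0.00, -0.26, 0.00  tcp [473. 239. 220.]
```

{"fn": "servo_tool", "kwargs": {"targets": [0,0,-0.5,0,0,0,0,0,0,-1.4,0,0,0,0,0,0,-2.5,0,0,0,0,0,0,-3.7,0,0,0,0,0,0,-5,0,0,0,0,0,0,-6.3,0,0,0,0,0,0,-7.5,0,0,0,0,0,0,-8.6,0,0,0,0,0,0,-9.3,0,0,0,0,0,0,-9.5,0,0,0,0]}}

```text
time_s: 15.0
tool_pos: [526.7, -35.1, 478.7]
tcp_rot: [-3.14, -0.003, -2.764]
wrist_force: [0.2, -0.2, -0.6]
opening: 63.5
grip_force: 44.6
```

{"fn": "servo_tool", "kwargs": {"targets": [-0.1,0.5,0,0,-0.02,0,0,-0.3,1.4,0,0,-0.05,0,0,-0.5,2.5,0,0,-0.08,0,0,-0.75,3.7,0,0,-0.12,0,0,-1,5,0,0,-0.16,0,0,-1.3,6.3,-0.1,0,-0.2,0,0,-1.5,7.5,-0.1,0,-0.23,0,0,-1.7,8.5,-0.13,0,-0.26,0,0,-1.75,9.15,-0.13,0,-0.26,0,0,-1.75,9.15,-0.13,0,-0.26,0,0]}}

```text
time_s: 16.0
tool_pos: [472.2, 241.9, 477.7]
tcp_rot: [3.139, 0.25, -2.761]
wrist_force: [0.2, -0.0, -1.0]
opening: 63.5
grip_force: 44.6
```

```bash
python3 - <<'E'
from h import *
s=r.read_state();print(s['tool_pos'],s['opening'],s['grip_force'],s['dq'].round(2))
M=binrot(.25)
c=cam('wrist');cv2.imwrite('pics/w7.png',c['pixels'])
rows([(bw([-60,-80,69]),M),(bw([-60,-80,260]),M)])
E
```

```text
[472.20148322 241.92021393 477.66401154] 63.519081479884804 44.57255132496357 [-0.05  0.    0.01  0.01 -0.02 -0.03]
2.14, -0.07, 8.35, 0.00, -0.00, 0.01  tcp [473. 239. 219.]
0.57, -0.05, 2.18, 0.00, -0.00, 0.01  tcp [473. 239. 410.]
```

{"fn": "servo_tool", "kwargs": {"targets": [0.2,0,0.7,0,0,0,0,0.5,0,1.8,0,0,0,0,0.8,0,3.1,0,0,0,0,1.1,0,4.4,0,0,0,0,1.4,0,5.6,0,0,0,0,1.7,-0.05,6.7,0,0,0,0,1.9,-0.05,7.5,0,0,0,0,2.05,-0.05,8,0,0,0,0,2.14,-0.05,8.35,0,0,0,0,2.14,-0.05,8.35,0,0,0,0]}}

```text
time_s: 17.05
tool_pos: [475.3, 238.0, 220.3]
tcp_rot: [3.14, 0.253, -2.766]
wrist_force: [-1.3, 0.1, 0.0]
opening: 63.3
grip_force: 44.7
```

```bash
python3 - <<'E'
from h import *
s=r.read_state();print(s['tool_pos'],s['opening'],s['grip_force'],s['wrist_force'],s['dq'].round(2))
g=s['tool_pos']+155*R.from_euler('xyz',s['tcp_rot']).as_matrix()[:,2];print(wb(g))
E
```

```text
[475.34828838 238.01539517 220.25321673] 63.30298597419858 44.71648499602452 [-1.29961499  0.0544672   0.01830693] [ 0.   -0.01  0.01  0.04 -0.   -0.  ]
[-57.93963202 -81.77623815  70.17539348]
```

{"fn": "servo_tool", "kwargs": {"targets": [0,0,0.1,0,0,0,0.5,0,0,0.1,0,0,0,0.6,0,0,0.1,0,0,0,0.8,0,0,0.1,0,0,0,1,0,0,0.1,0,0,0,1,0,0,-0.5,0,0,0,1,0,0,-1.5,0,0,0,1,0,0,-3,0,0,0,1,-0.5,0,-4.5,0,0,0,1,-1,0,-6,0,0,0,1]}}

```text
time_s: 18.05
tool_pos: [459.4, 232.3, 404.4]
tcp_rot: [3.14, 0.252, -2.765]
wrist_force: [0.9, 0.1, 0.8]
opening: 85.6
grip_force: 0.0
```

```bash
python3 - <<'E'
from h import *
c=cam('wrist');s=r.read_state();print(s['tool_pos'],s['opening'])
cv2.imwrite('pics/w8.png',c['pixels'])
rows([(np.array([446.5,64.5,320]),binrot(0)),(np.array([446.5,64.5,140]),binrot(0))])
E
```

```text
[462.09141305 233.19720905 413.61496048] 85.2462911092704
1.93, -5.03, -2.65, 0.00, 0.27, 0.00  tcp [446.  64. 475.]
3.51, -5.04, 3.14, 0.00, 0.27, 0.00  tcp [446.  64. 295.]
```

View pics/w8.png

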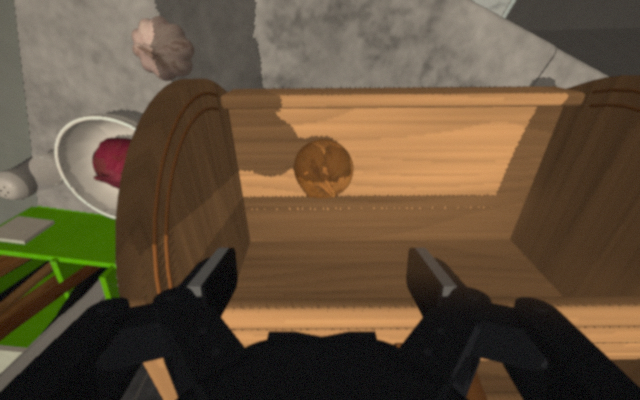

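The brown onion is in the bin at (323,167). Next is the garlic, with a tilted approach to keep clear of the cheek.

```bash
python3 - <<'E'
from h import *
s=r.read_state();print(s['tool_pos'],s['dq'].round(2))
M=binrot(.3);o=np.array([446.5,64.5,28])
rows([(o-M[:,2]*250,M),(o-M[:,2]*90,M)])
E
```

```text
[462.09141305 233.19720905 413.61496048] [ 0.    0.   -0.05 -0.2   0.    0.  ]
6.30, -5.02, -1.77, 0.00, -0.03, 0.00  tcp [335.  21. 415.]
6.12, -5.03, 3.56, 0.00, -0.03, 0.00  tcp [379.  38. 262.]
```

{"fn": "servo_tool", "kwargs": {"targets": [0.8,-0.3,-0.6,0,0,0,1,2,-1,-1,0,0,0,1,3.3,-2,-1.4,0,0,0,1,4.5,-3,-1.7,0,0,0,1,5.6,-4,-1.7,0,0,0,1,6.2,-4.7,-1.2,0,-0.03,0,1,6.2,-5.02,0.2,0,-0.03,0,1,6.2,-5.02,1.6,0,-0.03,0,1,6.15,-5.02,2.8,0,-0.03,0,1,6.12,-5.02,3.5,0,-0.03,0,1]}}

```text
time_s: 19.1
tool_pos: [373.8, 37.0, 252.4]
tcp_rot: [3.139, 0.28, -2.766]
wrist_force: [-0.3, -0.9, 0.1]
opening: 85.5
grip_force: 0.0
```

{"fn": "servo_tool", "kwargs": {"targets": [0,0,0,0,0,0,1,0,0,0,0,0,0,1,0,0,0,0,0,0,1,0,0,0,0,0,0,1,0,0,0,0,0,0,1,0,0,0,0,0,0,1,0,0,0,0,0,0,1,0,0,0,0,0,0,1,0,0,0,0,0,0,1,0,0,0,0,0,0,1]}}

```text
time_s: 20.1
tool_pos: [374.8, 36.8, 255.0]
tcp_rot: [3.14, 0.282, -2.765]
wrist_force: [-0.4, -0.1, -0.3]
opening: 85.6
grip_force: 0.0
```

```bash
python3 - <<'E'
from h import *
c=cam('wrist');s=r.read_state();print(s['tool_pos'],s['tcp_rot'],s['dq'].round(2))
cv2.imwrite('pics/w9.png',c['pixels']);print([np.round(proj(c,[446.5,64.5,28]))])
E
```

```text
[374.75657123  36.87559433 254.97517865] [ 3.13998931  0.2822878  -2.76473017] [ 0.  0.  0. -0.  0. -0.]
[array([320., 227.])]
```

View pics/w9.png

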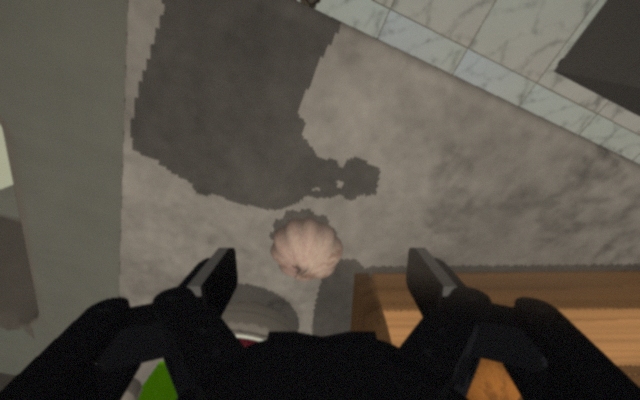

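The garlic is now at (307,246), a couple of centimetres from where I expected it, so it may have been knocked.

```bash
python3 - <<'E'
from h import *
c=cam('wrist')
o=onz(c,307,246,27);print(o,wb(o));t=cam('top')
a=cv2.cvtColor(t['pixels'],cv2.COLOR_BGR2HSV)
M=binrot(.3);rows([(o-M[:,2]*40,M),(o,M),(o+[0,0,300],M)])
E
```

```text
[468.66175617  62.03772957  27.        ] [-167.22224531 -243.447562     27.        ]
-0.86, -0.37, 1.70, 0.00, -0.02, 0.00  tcp [415.  41. 213.]
-0.88, -0.37, 3.03, 0.00, -0.02, 0.00  tcp [426.  45. 175.]
-3.67, -0.36, -6.58, 0.00, -0.02, 0.00  tcp [426.  45. 475.]
```

```bash
python3 - <<'E'
from h import *
o=np.array([468,62,28.])
M=binrot(.45);rows([(o-M[:,2]*60,M),(o,M)])
E
```

```text
0.23, -0.36, 1.09, 0.00, -0.17, 0.00  tcp [381.  28. 222.]
-0.10, -0.36, 3.06, 0.00, -0.17, 0.00  tcp [405.  37. 168.]
```

{"fn": "servo_tool", "kwargs": {"targets": [0.1,-0.2,0.4,0,-0.08,0,0.9,0.2,-0.36,0.9,0,-0.17,0,0.8,0.23,-0.36,1.1,0,-0.17,0,0.8,0.1,-0.36,1.8,0,-0.17,0,0.8,0,-0.36,2.5,0,-0.17,0,0.8,-0.1,-0.36,3.05,0,-0.17,0,0.8,-0.1,-0.36,3.05,0,-0.17,0,0.8,-0.1,-0.36,3.05,0,-0.17,0,-0.1,-0.1,-0.36,3.05,0,-0.17,0,-0.1,-0.1,-0.36,3.05,0,-0.17,0,-0.1], "newtons": 30}}

```text
time_s: 21.25
tool_pos: [405.2, 37.3, 168.8]
tcp_rot: [3.141, 0.453, -2.765]
wrist_force: [-0.3, 0.4, -0.2]
opening: 58.4
grip_force: 32.1
```

{"fn": "servo_tool", "kwargs": {"targets": [0,0,0,0,0,0,-0.1,0,0,0,0,0,0,-0.1,0,0,0,0,0,0,-0.1,0,0,0,0,0,0,-0.1,0,0,0,0,0,0,-0.1,0,0,0,0,0,0,-0.1,-0.05,0,-0.1,0,0,0,-0.1,-0.1,0,-0.2,0,0,0,-0.1,-0.2,0,-0.4,0,0,0,-0.1,-0.3,0,-0.6,0,0,0,-0.1]}}

```text
time_s: 22.25
tool_pos: [405.3, 37.5, 188.6]
tcp_rot: [3.14, 0.452, -2.765]
wrist_force: [-0.4, 0.4, -0.1]
opening: 57.9
grip_force: 32.3
```

```bash
python3 - <<'E'
from h import *
s=r.read_state();print(s['tool_pos'],s['opening'],s['grip_force'],s['wrist_force'])
g=s['tool_pos']+155*R.from_euler('xyz',s['tcp_rot']).as_matrix()[:,2];print(wb(g))
M=binrot(.45);N=binrot(.25)
rows([(g+[0,0,160],M),(bw([-160,-150,320]),M),(bw([-60,40,320]),N),(bw([-60,40,66]),N)])
c=cam('wrist');cv2.imwrite('pics/w10.png',c['pixels'])
E
```

```text
[405.27478642  37.45493864 188.5743315 ] 57.93492247289521 32.32800646117539 [-0.39071455  0.37645984 -0.08178302]
[-167.4906837  -242.72831122   49.15017968]
-2.34, 0.02, -4.80, 0.00, 0.00, 0.00  tcp [405.  38. 349.]
-4.19, 3.12, -8.00, 0.00, 0.00, 0.00  tcp [378. 127. 460.]
-8.22, 9.44, -6.42, 0.00, 0.20, 0.00  tcp [429. 351. 470.]
-4.53, 9.43, 1.19, 0.00, 0.20, 0.00  tcp [429. 351. 216.]
```

View pics/w10.png

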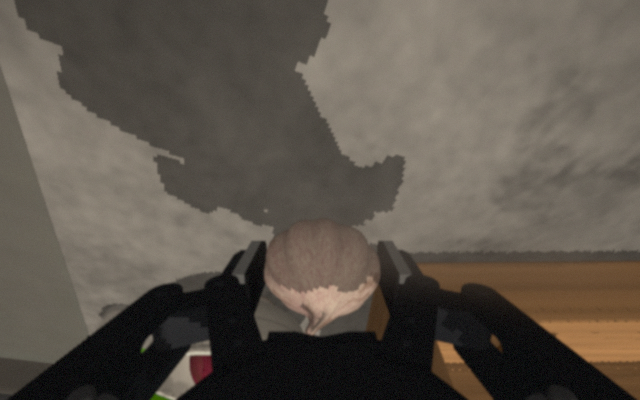

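{"fn": "servo_tool", "kwargs": {"targets": [-0.3,0,-0.6,0,0,0,-0.1,-0.8,0,-1.6,0,0,0,-0.1,-1.3,0,-2.7,0,0,0,-0.1,-1.8,0,-3.8,0,0,0,-0.1,-2.34,0.2,-4.8,0,0,0,-0.1,-2.8,0.8,-5.7,0,0,0,-0.1,-3.3,1.5,-6.6,0,0,0,-0.1,-3.8,2.2,-7.4,0,0,0,-0.1,-4.1,2.9,-7.8,0,0,0,-0.1,-4.4,3.6,-8,0,0.02,0,-0.1]}}

```text
time_s: 23.3
tool_pos: [377.9, 143.3, 464.2]
tcp_rot: [3.141, 0.436, -2.765]
wrist_force: [0.6, 0.7, -0.4]
opening: 58.0
grip_force: 32.5
```

```bash
python3 - <<'E'
from h import *
s=r.read_state();print(s['tool_pos'],s['opening'],s['grip_force'])
N=binrot(.25)
rows([(bw([-60,40,300]),N),(bw([-60,40,62]),N)])
E
```

```text
[377.88840078 143.2599189  464.15522844] 57.99955792037647 32.462765455129556
-3.55, 5.81, 2.17, 0.00, 0.19, 0.00  tcp [429. 351. 450.]
-0.21, 5.81, 9.36, 0.00, 0.19, 0.00  tcp [429. 351. 212.]
```

{"fn": "servo_tool", "kwargs": {"targets": [-0.3,0.5,0.2,0,0.02,0,-0.1,-0.9,1.4,0.5,0,0.05,0,-0.1,-1.5,2.5,0.9,0,0.09,0,-0.1,-2.2,3.6,1.3,0,0.13,0,-0.1,-2.9,4.6,1.7,0,0.17,0,-0.1,-3.3,5.4,2,0,0.19,0,-0.1,-3.5,5.81,2.3,0,0.19,0,-0.1,-3.2,5.81,3,0,0.19,0,-0.1,-2.7,5.81,4,0,0.19,0,-0.1,-2.2,5.81,5,0,0.19,0,-0.1]}}

```text
time_s: 24.3
tool_pos: [428.3, 349.7, 352.9]
tcp_rot: [3.14, 0.244, -2.765]
wrist_force: [-0.3, 0.2, -1.0]
opening: 57.8
grip_force: 32.5
```

```bash
python3 - <<'E'
from h import *
s=r.read_state();print(s['tool_pos'],s['opening'],s['grip_force'])
N=binrot(.25)
rows([(bw([-60,40,62]),N),(bw([-60,40,300]),N)])
E
```

```text
[428.291062   349.71731179 352.91161447] 57.751128737024274 32.456649722589646
1.09, 0.02, 4.56, 0.00, -0.01, 0.00  tcp [429. 351. 212.]
-0.83, 0.04, -3.14, 0.00, -0.01, 0.00  tcp [429. 351. 450.]
```

{"fn": "servo_tool", "kwargs": {"targets": [0.2,0,0.8,0,0,0,-0.1,0.4,0,1.6,0,0,0,-0.1,0.6,0,2.5,0,0,0,-0.1,0.8,0,3.3,0,0,0,-0.1,0.95,0,3.9,0,0,0,-0.1,1.03,0,4.25,0,0,0,-0.1,1.03,0,4.25,0,0,0,-0.1,1.03,0,4.25,0,0,0,-0.1,1.03,0,4.25,0,0,0,-0.1,1.03,0,4.25,0,0,0,-0.1]}}

```text
time_s: 25.3
tool_pos: [429.4, 350.7, 223.6]
tcp_rot: [3.14, 0.245, -2.765]
wrist_force: [0.4, 0.0, 0.2]
opening: 58.0
grip_force: 32.5
```

Another 9 mm down, then release and retreat.

{"fn": "servo_tool", "kwargs": {"targets": [0.05,0,0.15,0,0,0,-0.1,0.08,0,0.3,0,0,0,-0.1,0.08,0,0.3,0,0,0,-0.1,0.08,0,0.3,0,0,0,0.5,0.08,0,0.3,0,0,0,0.8,0.08,0,0.3,0,0,0,1,0,0,-0.4,0,0,0,1,0,0,-1.6,0,0,0,1,-0.2,0,-3.2,0,0,0,1,-0.5,0,-4.8,0,0,0,1]}}

```text
time_s: 26.3
tool_pos: [409.5, 342.3, 366.3]
tcp_rot: [3.141, 0.24, -2.764]
wrist_force: [0.5, -0.3, -0.2]
opening: 85.5
grip_force: 0.0
```

```bash
python3 - <<'E'
from h import *
s=r.read_state();print(s['tool_pos'],s['opening'])
c=cam('wrist');t=cam('scene');u=cam('top');z=np.hstack([cv2.resize(c['pixels'],(400,250)),cv2.resize(t['pixels'][100:400,160:640],(400,250))]);cv2.imwrite('pics/c2.png',np.vstack([z,cv2.resize(u['pixels'][125:265,200:430],(800,487))[:340]]))
pg=pull(1.83)
rows([(pg+[0,0,80],binrot(0)),(pg,binrot(0))])
E
```

```text
[409.47024513 342.33731699 366.29225519] 85.47315610843172
-6.13, -1.32, -2.65, 0.00, 0.25, 0.00  tcp [574. 365. 493.]
-5.47, -1.33, -0.07, 0.00, 0.25, 0.00  tcp [574. 365. 413.]
```

View pics/c2.png

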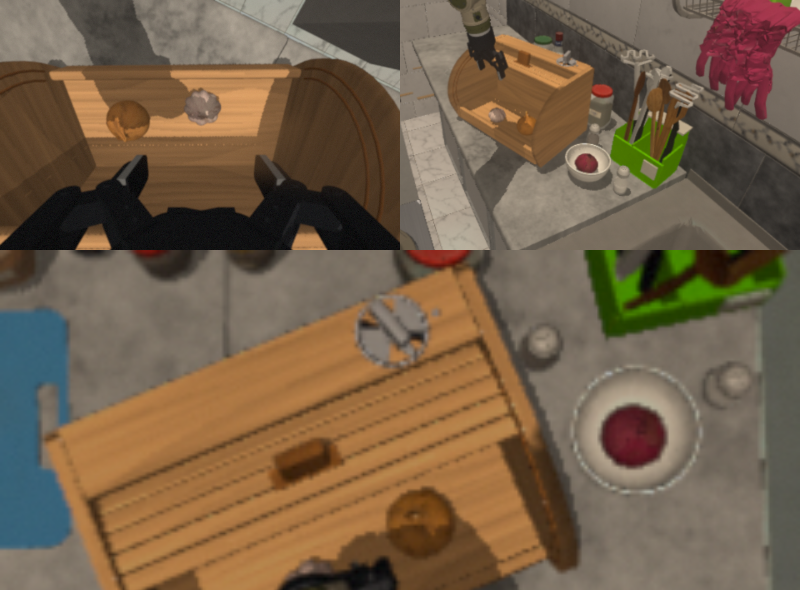

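Both items are inside and the worktop is clear. The picture budget is used up, so I'll continue on numbers alone. Next is closing the cover, starting with regripping the pull.

{"fn": "servo_tool", "kwargs": {"targets": [-0.2,0,-0.8,0,0.03,0,1,-0.5,-0.2,-1.8,0,0.08,0,1,-1.2,-0.5,-2.6,0,0.14,0,1,-2.4,-0.8,-2.9,0,0.2,0,1,-3.7,-1.1,-2.9,0,0.25,0,1,-5,-1.3,-2.8,0,0.25,0,1,-5.8,-1.32,-2.7,0,0.25,0,1,-6.13,-1.32,-2.65,0,0.25,0,1,-6.13,-1.32,-2.65,0,0.25,0,1,-6.13,-1.32,-2.65,0,0.25,0,1]}}

```text
time_s: 27.45
tool_pos: [573.4, 364.6, 485.0]
tcp_rot: [3.14, -0.011, -2.764]
wrist_force: [0.2, 0.5, -0.1]
opening: 85.3
grip_force: 0.0
```

```bash
python3 - <<'E'
from h import *
s=r.read_state();print(s['tool_pos'],s['tcp_rot'],s['dq'].round(2))
rows([(pull(1.83),binrot(0))])
E
```

```text
[573.38237284 364.59612952 485.00789589] [ 3.140347   -0.01075831 -2.76439918] [ 0.01 -0.03 -0.01  0.   -0.    0.  ]
-0.03, -0.00, 2.41, 0.00, -0.01, 0.00  tcp [574. 365. 413.]
```

{"fn": "servo_tool", "kwargs": {"targets": [0,0,0.6,0,0,0,1,0,0,1.2,0,0,0,1,0,0,1.8,0,0,0,1,-0.03,0.03,2.3,0,-0.01,0,1,-0.03,0.03,2.41,0,-0.01,0,1,-0.03,0.03,2.41,0,-0.01,0,-0.3,-0.03,0.03,2.41,0,-0.01,0,-0.3,-0.03,0.03,2.41,0,-0.01,0,-0.3,-0.03,0.03,2.41,0,-0.01,0,-0.3,-0.03,0.03,2.41,0,-0.01,0,-0.3], "newtons": 60}}

```text
time_s: 28.45
tool_pos: [573.1, 366.6, 416.5]
tcp_rot: [3.137, 0.006, -2.764]
wrist_force: [-2.2, 5.2, 4.5]
opening: 43.0
grip_force: 63.5
```

```bash
cat >> h.py <<'E'
def gp():
    s=r.read_state();M=R.from_euler('xyz',s['tcp_rot']).as_matrix();g=wb(s['tool_pos']+155*M[:,2]);print(g.round(1),'r',np.hypot(g[0],g[2]-103).round(1),'c',np.arctan2(g[2]-103,-g[0]).round(3),s['wrist_force'].round(1),s['opening'],s['grip_force'])
E
python3 - <<'E'
from h import *
gp()
rows([(pull(a),binrot(0)) for a in np.linspace(1.83,1.03,11)[1:]])
E
```

```text
[ 42.2   2.5 261.5] r 164.1 c 1.831 [-2.2  5.2  4.5] 43.033416626978884 63.460092544555664
0.43, -0.06, 0.03, 0.00, 0.01, 0.00  tcp [562. 360. 415.]
0.85, -0.06, -0.03, 0.00, 0.01, 0.00  tcp [550. 356. 417.]
1.27, -0.06, -0.06, 0.00, 0.01, 0.00  tcp [538. 351. 418.]
1.70, -0.06, -0.05, 0.00, 0.01, 0.00  tcp [526. 346. 418.]
2.13, -0.06, -0.01, 0.00, 0.01, 0.00  tcp [514. 342. 416.]
2.55, -0.05, 0.07, 0.00, 0.01, 0.00  tcp [503. 337. 414.]
2.96, -0.05, 0.17, 0.00, 0.01, 0.00  tcp [491. 332. 411.]
3.36, -0.05, 0.31, 0.00, 0.01, 0.00  tcp [480. 328. 407.]
3.75, -0.05, 0.49, 0.00, 0.01, 0.00  tcp [469. 324. 401.]
4.13, -0.05, 0.69, 0.00, 0.01, 0.00  tcp [459. 320. 395.]
```

{"fn": "servo_tool", "kwargs": {"targets": [0.43,-0.05,-0.05,0,0,0,-0.3,0.85,-0.05,-0.09,0,0,0,-0.3,1.27,-0.05,-0.1,0,0,0,-0.3,1.7,-0.05,-0.09,0,0,0,-0.3,2.13,-0.05,-0.04,0,0,0,-0.3,2.55,-0.05,0.05,0,0,0,-0.3,2.96,-0.05,0.16,0,0,0,-0.3,3.36,-0.05,0.3,0,0,0,-0.3,3.75,-0.05,0.48,0,0,0,-0.3,4.13,-0.05,0.68,0,0,0,-0.3]}}

```text
time_s: 29.45
tool_pos: [459.4, 320.3, 399.8]
tcp_rot: [3.136, 0.016, -2.763]
wrist_force: [-3.0, 6.1, 17.6]
opening: 42.8
grip_force: 77.7
```

```bash
python3 - <<'E'
from h import *
gp()
rows([(pull(a),binrot(np.radians(25*min(1,(1.03-a)/.7)))) for a in np.linspace(1.03,.23,11)[1:]])
E
```

```text
[-79.    1.2 244.8] r 162.3 c 1.062 [-3.   6.1 17.6] 42.80528154354561 77.65637397766113
0.65, -0.01, 0.38, 0.01, -0.03, 0.00  tcp [442. 313. 388.]
1.25, -0.01, 0.66, 0.01, -0.08, 0.00  tcp [425. 306. 380.]
1.82, -0.01, 0.97, 0.01, -0.13, 0.00  tcp [409. 300. 370.]
2.37, -0.01, 1.31, 0.01, -0.18, 0.00  tcp [394. 294. 359.]
2.90, -0.01, 1.70, 0.01, -0.23, 0.00  tcp [379. 289. 347.]
3.39, -0.01, 2.11, 0.01, -0.28, 0.00  tcp [366. 283. 335.]
3.85, -0.01, 2.56, 0.01, -0.33, 0.00  tcp [353. 278. 321.]
4.27, -0.01, 3.04, 0.01, -0.38, 0.00  tcp [342. 274. 307.]
4.60, -0.01, 3.51, 0.01, -0.42, 0.00  tcp [333. 270. 292.]
4.72, -0.01, 3.92, 0.01, -0.42, 0.00  tcp [329. 269. 280.]
```

{"fn": "servo_tool", "kwargs": {"targets": [0.6,0,0.25,0,-0.03,0,-0.3,1.2,0,0.53,0,-0.07,0,-0.3,1.8,0,0.85,0,-0.12,0,-0.3,2.35,0,1.2,0,-0.17,0,-0.3,2.88,0,1.58,0,-0.22,0,-0.3,3.37,0,2,0,-0.27,0,-0.3,3.83,0,2.45,0,-0.32,0,-0.3,4.25,0,2.93,0,-0.37,0,-0.3,4.58,0,3.4,0,-0.41,0,-0.3,4.7,0,3.82,0,-0.41,0,-0.3]}}

```text
time_s: 30.45
tool_pos: [327.8, 267.7, 281.0]
tcp_rot: [3.138, 0.42, -2.764]
wrist_force: [-4.0, 3.4, 6.1]
opening: 42.6
grip_force: 78.0
```

```bash
python3 - <<'E'
from h import *
gp()
rows([(pull(a),binrot(np.radians(25))) for a in [.18,.12,.06,.02,0,-.02]])
E
```

```text
[-159.9    0.3  139.5] r 164.0 c 0.224 [-4.   3.4  6.1] 42.60112719478369 77.95204281806946
0.11, 0.02, 0.27, 0.01, -0.02, 0.00  tcp [328. 268. 272.]
0.29, 0.01, 0.54, 0.01, -0.02, 0.00  tcp [327. 268. 263.]
0.44, 0.01, 0.82, 0.01, -0.02, 0.00  tcp [326. 267. 253.]
0.54, 0.01, 1.01, 0.01, -0.02, 0.00  tcp [325. 267. 247.]
0.58, 0.01, 1.11, 0.01, -0.02, 0.00  tcp [325. 267. 243.]
0.62, 0.01, 1.21, 0.01, -0.02, 0.00  tcp [325. 267. 240.]
```

{"fn": "servo_tool", "kwargs": {"targets": [0.11,0,0.25,0,0,0,-0.3,0.25,0,0.5,0,0,0,-0.3,0.38,0,0.75,0,0,0,-0.3,0.48,0,0.95,0,0,0,-0.3,0.54,0,1.1,0,0,0,-0.3,0.58,0,1.2,0,0,0,-0.3,0.62,0,1.3,0,0,0,-0.3,0.62,0,1.3,0,0,0,-0.3,0.62,0,1.3,0,0,0,-0.3,0.62,0,1.3,0,0,0,-0.3]}}

```text
time_s: 31.45
tool_pos: [325.7, 267.0, 239.9]
tcp_rot: [3.139, 0.417, -2.764]
wrist_force: [-34.6, -9.9, 52.3]
opening: 42.5
grip_force: 93.5
```

```bash
python3 - <<'E'
from h import *
gp()
E
```

```text
[-162.6    0.3   98.2] r 162.7 c -0.029 [-34.6  -9.9  52.3] 42.47571186641812 93.4647274017334
```

{"fn": "servo_tool", "kwargs": {"targets": [0,0,0,0,0,0,0.3,0,0,0,0,0,0,1,0,0,0,0,0,0,1,0,0,0,0,0,0,1,0,0,-0.6,0,0,0,1,0,0,-1.5,0,0,0,1,0,0,-2.6,0,0,0,1,0,0,-3.8,0,0,0,1,-0.5,0,-5,0,0.05,0,1,-1.2,0,-6.2,0,0.1,0,1]}}

```text
time_s: 32.45
tool_pos: [286.4, 250.2, 421.4]
tcp_rot: [3.141, 0.309, -2.764]
wrist_force: [2.2, 0.6, 0.1]
opening: 85.2
grip_force: 0.0
```

```bash
python3 - <<'E'
from h import *
s=r.read_state();print(s['tool_pos'],s['opening'],s['wrist_force'])
t=cam('top');f=lambda u,v,z:onz(t,200+u/3.4-.35,125+v/3.4-.35,z)
d=f(384,78,252);st=f(427,62,251);print('dial',d,wb(d),'stud',st,wb(st))
D=binrot(0);rows([([*(bw([-60,-60,0])[:2]),380],D),([*d[:2],375],D)])
E
```

```text
[286.40931746 250.17666815 421.38331924] 85.16202844156216 [2.15832441 0.57101663 0.13984008]
dial [672.96404098 281.87644192 252.        ] [ 103.2868391  -113.47326346  252.        ] stud [687.32234945 243.48292436 251.        ] [ 102.62167514 -154.4583921   251.        ]
-7.58, -1.96, -1.23, 0.00, 0.32, 0.00  tcp [501. 272. 535.]
-12.70, -3.76, 0.62, 0.00, 0.32, 0.00  tcp [673. 282. 530.]
```

{"fn": "servo_tool", "kwargs": {"targets": [-1,-0.2,-1,0,0.05,0,1,-2.3,-0.5,-1.5,0,0.12,0,1,-3.8,-0.9,-1.6,0,0.2,0,1,-5.3,-1.4,-1.5,0,0.28,0,1,-6.8,-1.8,-1.3,0,0.32,0,1,-8.2,-2.3,-1,0,0.32,0,1,-9.6,-2.8,-0.4,0,0.32,0,1,-11,-3.3,0.3,0,0.32,0,1,-12.1,-3.6,1,0,0.32,0,1,-12.45,-3.76,1.4,0,0.32,0,1]}}

```text
time_s: 33.5
tool_pos: [676.3, 281.3, 489.5]
tcp_rot: [3.14, -0.012, -2.766]
wrist_force: [-0.8, -0.4, 0.0]
opening: 85.3
grip_force: 0.0
```

{"fn": "servo_tool", "kwargs": {"targets": [0,0,0,0,0,0,1,0,0,0,0,0,0,1,0,0,0,0,0,0,1,0,0,0,0,0,0,1,0,0,0,0,0,0,1,0,0,0,0,0,0,1,0,0,0,0,0,0,1,0,0,0,0,0,0,1,0,0,0,0,0,0,1,0,0,0,0,0,0,1]}}

```text
time_s: 34.5
tool_pos: [671.9, 281.6, 495.3]
tcp_rot: [3.14, -0.008, -2.764]
wrist_force: [-0.7, 0.2, 0.4]
opening: 85.5
grip_force: 0.0
```

```bash
python3 - <<'E'
from h import *
s=r.read_state();print(s['tool_pos'],s['tcp_rot'],s['qpos'].round(2))
c=cam('wrist');cv2.imwrite('pics/d1.png',c['pixels']);h=cv2.cvtColor(c['pixels'],cv2.COLOR_BGR2HSV)
u=proj(c,[673,282,254]);v=proj(c,[687.3,243.5,252]);print(u,v)
m=cv2.inRange(h,(0,0,60),(180,70,255))
n,l,st,ce=cv2.connectedComponentsWithStats(m)
for i in range(1,n):
    if st[i,4]>25: print(st[i],ce[i].round(1))
x0,y0=int(u[0]),int(u[1])
print(h[y0-70:y0+75:6,x0-90:x0+90:6,1])
E
```

```text
[671.90038686 281.61391723 495.25545128] [ 3.14012382 -0.00778572 -2.76441046] [ 0.29  0.7   0.9   1.77  0.   -0.09]
(np.float64(320.5741873118945), np.float64(216.9571286960595)) (np.float64(267.8933988028681), np.float64(215.13988103830053))
[    0     0   228   297 29926] [111.6  91.1]
[ 277  178  138  152 8473] [333.8 250. ]
[   0  182  135  106 6528] [ 56.3 228.8]
[268 215   7   8  44] [271.1 218.5]
[ 427  253  213   54 3806] [510.8 269.7]
[ 560  311   80   76 2113] [612.  344.5]
[   0  318   57   43 1197] [ 22. 340.]
[476 358  40  31 357] [491.6 368.6]
[  0 360  28  24 413] [ 10.4 370.1]
[ 121  363   56   37 1073] [150.1 385.7]
[489 381  17   6  37] [496.3 383.1]
[[132 146 141 143 131 136 138 137 140 145 138 145 141 140 139 141 138 143
  144 140 137 143 138 136 134 140 140 146 138 143]
 [140 140 134 136 136 133 138 138 143 141 136 138 137 138 139 138 139 137
  137 141 138 139 140 138 141 139 138 138 141 138]
 [133 143 142 142 141 139 148 141 143 141 137 139 140 141 139 139 138 138
  142 140 139 141 139 140 139 137 137 136 141 137]
 [144 137 147 142 143 142 142 138 136 140 138 1
[... 2003 characters left out ...]
 43  40  40  38  38  39
   43  40  45  45  46  46  46  45  52  56  56  52]
 [106 168 198 208 192 181 205 188 166  64  36  43  40  42  42  39  41  41
   40  41  48  48  55  69  57  47  49  49  54  53]
 [ 38 143 170 179 184 181 184 184 168  37  40  40  36  35  42  42  40  38
   38  47  41  52  67  71  72  66  48  47  49  49]
 [118 113 188 167 177 188 184 150 134  40  39  38  38  40  40  38  40  43
   38  40  42  68  85  77  84  77  56  43  48  62]
 [ 45 166 159 178 170 165 156 188  33  39  38  40  38  36  41  40  38  39
   43  34  44  78  75  81  75  87  83  54  52  65]
 [ 14  13  83 167 187 156 158  39  30  40  23  36  40  37  38  41  37  40
   44  42  36  59  77  85  70  75  70  45  54  84]]
```

```bash
python3 - <<'E'
from h import *
t=cam('top')
a,b=[wb(onz(t,200+u/3.478,125+(v-250)/3.478,278)) for u,v in ((378,304),(411,347))]
print(a,b,np.arctan2(-(b-a)[1],-(b-a)[0]))
h=cv2.imread('pics/d1.png');g=cv2.cvtColor(h,cv2.COLOR_BGR2GRAY)[176:262:3,276:370:3]
sat=cv2.cvtColor(h,cv2.COLOR_BGR2HSV)[176:262:3,276:370:3,1]
for i,row in enumerate(g): print(176+3*i,' '.join(f'{v:3d}' if sat[i,j]<75 else '  .' for j,v in enumerate(row)))
E
```

```text
[ 121.69819408 -108.74429249  278.        ] [  76.50808963 -120.68446595  278.        ] 0.25831768240628256
176   .   .   .   .   .   .   .   .   .   .   .   .   .   .   .   .   .   .   .   .   .   .   .   .   .   .   .   .   .   .   .   .
179   .   .   .   .   .   .   .   .   .   .   .   .   . 129 131 135 140 139 129 126   .   .   .   .   .   .   .   .   .   .   .   .
182   .   .   .   .   .   .   .   .   .   . 122  93 120 123 125   .   .   . 126 130 143 137   .   .   .   .   .   .   .   .   .   .
185   .   .   .   .   .   .   .   . 121 134 126  89 135 129   .   .   .   .   .   .   . 117 132 140   .   .   .   .   .   .   .   .
188   .   .   .   .   .   .   . 126 128   .   .   . 138 143   .   .   .   .   .   .   .   . 118 117 139   .   .   .   .   .   .   .
191   .   .   .   .   .   . 127 122   .   .   .   . 140 143 138   .   .   .   .   .   . 129 143 135 114 135   .   .   .   .   .   .
194   .   .   .   .   . 125 119   .   .   .   .   . 140 140 145 129   .   .   .   .   . 141 143 141 131  96 138   .   .   .   .   .
197   .   .   .   . 120 127  57   .   .   .   .   . 134 118  96  90 
[... 2135 characters left out ...]
   .  87  88   .   .   .   .   .   .   .
248   .   .   .   .   .   .   .   .  82  85  88   .   .   .   .  77  83  83  87  90  85  76  85  93   .   .   .   .   .   .   .   .
251   .   .   .   .   .   .   .   .   .   .  87  83  80  79   .  77  83  82  84  89  86  76   .   .   .   .   .   .   .   .   .   .
254   .   .   .   .   .   .   .   .   .   .   .   .  83  88  84  92  80  85  85  86  87   .   .   .   .   .   .   .   .   .   .   .
257   .   .   .   .  77 106 114 117 120 117 120 118 115 120 116 114  88  86  84  88  86 102 128 125 123 126 124 126 128 130 129 130
260   .   .   .  79  93 118 120 123 123 125 127 120 119 121 122 120 113  87  85  96 112 123 124 122 125 124 127 128 129 129 127 127
```

```bash
python3 - <<'E'
from h import *
c=cam('wrist')
d=onz(c,324,217.5,252);s=onz(c,271.1,218.5,251);print('disc',d,wb(d),'stud',s,wb(s),np.linalg.norm((d-s)[:2]))
a=wb(s)+[0,41,0];print(a)
ax=(d[:2]+bw(a)[:2])/2;print(ax)
print('bar top proj',proj(c,[*ax,280]))
M=binrot(0,.27)
rows([([*ax,310],M),([*ax,275],M)])
E
```

```text
disc [673.05530742 284.9001193  252.        ] [ 104.47675567 -110.69206713  252.        ] stud [689.37920974 246.68892029 251.        ] [ 105.70786355 -152.22578705  251.        ] 41.55196164372905
[ 105.70786355 -111.22578705  251.        ]
[673.72580772 284.87666234]
bar top proj (np.float64(323.9980325931063), np.float64(231.21300484327162))
-0.10, 0.08, 1.01, 0.00, -0.01, -0.27  tcp [674. 285. 465.]
-0.11, 0.07, 2.17, 0.00, -0.01, -0.27  tcp [674. 285. 430.]
```

{"fn": "servo_tool", "kwargs": {"targets": [-0.05,0.03,0,0,0,-0.1,0,-0.1,0.07,0,0,0,-0.2,-0.2,-0.1,0.07,0.3,0,-0.01,-0.27,-0.2,-0.1,0.07,0.7,0,-0.01,-0.27,-0.2,-0.1,0.07,1.1,0,-0.01,-0.27,-0.2,-0.1,0.07,1.5,0,-0.01,-0.27,-0.2,-0.1,0.07,1.9,0,-0.01,-0.27,-0.2,-0.1,0.07,2.15,0,-0.01,-0.27,-0.2,-0.1,0.07,2.15,0,-0.01,-0.27,-0.2,-0.1,0.07,2.15,0,-0.01,-0.27,-0.2], "newtons": 30}}

```text
time_s: 35.65
tool_pos: [673.4, 284.6, 431.1]
tcp_rot: [3.14, 0.003, -2.494]
wrist_force: [-0.1, -0.6, 0.1]
opening: 34.3
grip_force: 0.0
```

{"fn": "servo_tool", "kwargs": {"targets": [0,0,0,0,0,0,-0.4,0,0,0,0,0,0,-0.6,0,0,0,0,0,0,-0.8,0,0,0,0,0,0,-0.9,0,0,0,0,0,0,-0.9,0,0,0,0,0,0,-0.9,0,0,0,0,0,0,-0.9,0,0,0,0,0,0,-0.9,0,0,0,0,0,0,-0.9,0,0,0,0,0,0,-0.9]}}

```text
time_s: 36.65
tool_pos: [673.7, 284.2, 431.7]
tcp_rot: [3.141, 0.004, -2.495]
wrist_force: [2.9, -3.7, 5.2]
opening: 11.7
grip_force: 32.3
```

```bash
python3 - <<'E'
from h import *
gp();s=r.read_state();print(s['tool_pos'],s['tcp_rot'],s['torque'],s['qpos'].round(2))
rows([([*s['tool_pos'][:2],275],binrot(0,1.571))])
E
```

```text
[ 105.4 -111.3  276.7] r 203.2 c 2.116 [ 2.9 -3.7  5.2] 11.673889841062845 32.30638861656189
[673.66943156 284.20092969 431.68566007] [ 3.14109192  0.00424277 -2.49480425] [-0.84729423 -0.46607966 -0.01338774] [ 0.29  0.66  0.65  1.57  0.   -0.36]
0.00, -0.00, 0.06, -0.00, 0.00, -1.30  tcp [674. 284. 430.]
```

Bar gripped at 11.7 mm. Turning it 1.30 rad.

{"fn": "servo_tool", "kwargs": {"targets": [0,0,0,0,0,-0.13,-0.9,0,0,0,0,0,-0.26,-0.9,0,0,0,0,0,-0.39,-0.9,0,0,0,0,0,-0.52,-0.9,0,0,0,0,0,-0.65,-0.9,0,0,0,0,0,-0.78,-0.9,0,0,0,0,0,-0.91,-0.9,0,0,0,0,0,-1.04,-0.9,0,0,0,0,0,-1.17,-0.9,0,0,0,0,0,-1.3,-0.9]}}

```text
time_s: 37.65
tool_pos: [673.2, 284.3, 431.7]
tcp_rot: [-3.139, 0.002, -1.189]
wrist_force: [0.3, -3.6, 6.2]
opening: 11.3
grip_force: 32.4
```

```bash
python3 - <<'E'
from h import *
gp();s=r.read_state();print(s['tool_pos'],s['tcp_rot'],s['torque'])
rows([(np.array(s['tool_pos'])-[0,0,155],binrot(0,1.571))])
E
```

```text
[ 104.8 -111.   276.7] r 202.8 c 2.114 [ 0.3 -3.6  6.2] 11.274555821839925 32.417505383491516
[673.20886992 284.25367772 431.67372881] [-3.13889915e+00  2.24147279e-03 -1.18947151e+00] [-0.84747916  0.09668532 -0.09536696]
0.00, 0.00, 0.00, -0.00, 0.00, 0.01  tcp [673. 284. 432.]
```

{"fn": "servo_tool", "kwargs": {"targets": [0,0,0,0,0,0,-0.9,0,0,0,0,0,0,-0.9,0,0,0,0,0,0,-0.6,0,0,0,0,0,0,-0.2,0,0,0,0,0,0,-0.2,0,0,-0.3,0,0,0,-0.2,0,0,-0.8,0,0,0,-0.2,0,0,-1.5,0,0,0,-0.2,0,0,-2.2,0,0,0,0,0,0,-2.4,0,0,0,1]}}

```text
time_s: 38.65
tool_pos: [672.9, 284.4, 506.2]
tcp_rot: [-3.135, 0.003, -1.194]
wrist_force: [0.4, -0.1, 0.1]
opening: 55.5
grip_force: 0.0
```

{"fn": "servo_tool", "kwargs": {"targets": [0,0,0,0,0,0,1,0,0,0,0,0,0,1,0,0,0,0,0,0,1,0,0,0,0,0,0,1,0,0,0,0,0,0,1,0,0,0,0,0,0,1,0,0,0,0,0,0,1,0,0,0,0,0,0,1,0,0,0,0,0,0,1,0,0,0,0,0,0,1]}}

```text
time_s: 39.65
tool_pos: [673.3, 284.4, 502.9]
tcp_rot: [-3.139, 0.003, -1.194]
wrist_force: [0.6, 0.6, -0.0]
opening: 85.3
grip_force: 0.0
```

```bash
python3 - <<'E'
from h import *
c=cam('wrist');s=r.read_state();print(s['tool_pos'],s['tcp_rot'])
cv2.imwrite('pics/d2.png',c['pixels']);h=cv2.cvtColor(c['pixels'],cv2.COLOR_BGR2HSV);g=cv2.cvtColor(c['pixels'],cv2.COLOR_BGR2GRAY)
A=np.array([673.5,284.5])
u=proj(c,[*A,252]);v=proj(c,bw(wb([*A,252])+[0,-41,0]));print('axis',u,'stud',v)
m=cv2.inRange(h,(0,0,60),(180,70,255));n,l,st,ce=cv2.connectedComponentsWithStats(m)
for i in range(1,n):
    if 15<st[i,4]<9000 and abs(ce[i]-u).max()<120: print(st[i],ce[i].round(1))
x0,y0=int(u[0]),int(u[1])
for y in range(y0-72,y0+45,3): print(y,' '.join(f'{g[y,x]:3d}' if h[y,x,1]<75 else '  .' for x in range(x0-48,x0+49,3)))
E
```

```text
[673.32309107 284.35763906 502.87363332] [-3.13922408e+00  2.79648978e-03 -1.19434262e+00]
axis (np.float64(322.9501276258522), np.float64(209.18156081559792)) stud (np.float64(323.09631435178795), np.float64(157.87776078704962))
[318 154   8   8  47] [321.2 157.5]
[ 282  169   80   81 4006] [321.3 209.6]
137 126   .   .   .   .   .   .   .   .   .   .   .   .   .   .   .   .   .   .   .   .   .   .   .   .   .   .   .   .   .   .   .   .
140 129   .   .   .   .   .   .   .   .   .   .   .   .   .   .   .   .   .   .   .   .   .   .   .   .   .   .   .   .   .   .   .   .
143 119   .   .   .   .   .   .   .   .   .   .   .   .   .   .   .   .   .   .   .   .   .   .   .   .   .   .   .   .   .   .   .   .
146 121   .   .   .   .   .   .   .   .   .   .   .   .   .   .   .   .   .   .   .   .   .   .   .   .   .   .   .   .   .   .   .   .
149 131 103   .   .   .   .   .   .   .   .   .   .   .   .   .   .   .   .   .   .   .   .   .   .   .   .   .   .   .   .   .   .   .
152 133 108   .   .   .   .   .   .   .   .   .   .   .   .   .   .   .   .   .   .   .   .   .   .   .   .   .  
[... 3810 characters left out ...]
   .   .   .   .   .
239 130 137 137   .   .   .   .   .   . 147 147 117  86  78 137 150 157 163 141  80  95 123 141   .   .   .   .   .   .   .   .   .   .
242 120 130 133   .   .   .   .   .   .   .   . 149 151 134 136 152 157 160 145 142 148   .   .   .   .   .   .   .   .   .   .   .   .
245 132 125 130   .   .   .   .   .   .   .   .   .   .   . 138 149 153 159 141   .   .   .   .   .   .   .   .   .   .   .   .   .   .
248 119 123 125   .   .   .   .   .   .   .   .   .   .   . 137 146 149 155 142   .   .   .   .   .   .   .   .   .   .   .   .   .   .
251 135 124 119   .   .   .   .   .   .   .   .   .   .   .   .   .   .   .   .   .   .   .   .   .   .   .   .   .   .   .   .   .   .
```

The pointer is aligned with the stud: pointer x≈322.5, stud 321.2, disc centre 321.3. Now a numeric check that the cover is shut, using the pull's position in the scene and top cameras.

```bash
python3 - <<'E'
from h import *
c=cam('scene');t=cam('top')
def P(a,rr,y,tt): return bw([-rr*np.cos(a)+tt*np.sin(a),y,103+rr*np.sin(a)+tt*np.cos(a)])
def mask(img,roi):
    h=cv2.cvtColor(img,cv2.COLOR_BGR2HSV);x0,y0,x1,y1=roi;h=h[y0:y1,x0:x1]
    m=cv2.inRange(h,(5,190,40),(13,255,255));n,l,st,ce=cv2.connectedComponentsWithStats(m)
    return [(st[i].tolist(),(ce[i]+[x0,y0]).round(1).tolist()) for i in np.argsort(-st[1:,4])[:3]+1] if n>1 else None
for nm,C,old in(('scene',c,'pics/scene0.png'),('top',t,'pics/top0.png')):
    roi=(225,210,320,290) if nm=='scene' else (285,220,335,260)
    print(nm,'start',mask(cv2.imread(old),roi),'\n now',mask(C['pixels'],roi))
    for a in (0,.05,.1,.2,.25): print(a,np.round(proj(C,P(a,160,0,0)),1))
r1=[st for st in [blob(t,(160,80,20),(180,255,255),45,(355,140,430,215))]];print('red',r1,'bowl exp 613,46')
E
```

```text
scene start None 
 now None
0 [258.8 243.9]
0.05 [258.7 241.4]
0.1 [258.7 238.8]
0.2 [259.1 233.3]
0.25 [259.4 230.5]
top start [([26, 17, 7, 8, 23], [314.0, 240.4]), ([18, 16, 6, 9, 12], [305.2, 239.8]), ([26, 13, 4, 3, 5], [312.6, 234.0])] 
 now [([26, 13, 5, 8, 15], [313.3, 236.8]), ([22, 22, 5, 6, 10], [309.2, 244.3]), ([29, 23, 4, 3, 6], [315.7, 244.0])]
0 [311.2 243.5]
0.05 [311.1 243.4]
0.1 [311.  243.3]
0.2 [310.7 242.5]
0.25 [310.4 242. ]
red [(array([374, 171,  15,  16, 175], dtype=int32), array([609.11070556,  46.12544032,  45.        ]))] bowl exp 613,46
```

```bash
python3 - <<'E'
from h import *
c=cam('scene')['pixels'];cv2.imwrite('pics/s_end.png',c);o=cv2.imread('pics/scene0.png')
tp=o[224:246,247:280];res=cv2.matchTemplate(c[215:270,235:292],tp,cv2.TM_CCOEFF_NORMED);_,v,_,p=cv2.minMaxLoc(res);print(v,'shift',p[0]+235-247,p[1]+215-224)
for nm,i in(('old',o),('new',c)): print(nm,[int(i[y,256:268].mean()) for y in range(215,270,2)])
E
```

```text
0.807290256023407 shift 0 8
old [123, 124, 121, 118, 115, 104, 95, 82, 82, 84, 80, 69, 69, 78, 78, 80, 83, 88, 89, 89, 89, 86, 90, 94, 105, 110, 114, 115]
new [130, 131, 128, 124, 123, 119, 119, 118, 112, 106, 98, 91, 90, 90, 74, 66, 66, 75, 90, 94, 93, 90, 95, 99, 111, 116, 121, 121]
```

The image shift suggests the cover may still be a hair open, roughly 0.05 rad. I'll press the pull down with closed fingertips; the contact height will give c.

```bash
python3 - <<'E'
from h import *
M=binrot(.35);tip=lambda z:bw([-158,0,z])-18*M[:,2]
rows([(bw([-200,0,0])+[0,0,330],M),(tip(150),M)])
E
```

```text
-3.73, 11.92, 0.89, 0.28, -0.27, 1.56  tcp [300. 257. 476.]
-3.72, 10.73, 6.33, 0.28, -0.27, 1.56  tcp [333. 270. 313.]
```

{"fn": "servo_tool", "kwargs": {"targets": [-0.2,0.7,0,0.02,-0.02,0.12,-0.9,-0.6,1.9,0,0.05,-0.05,0.26,-0.9,-1,3.2,0.1,0.07,-0.07,0.4,-0.9,-1.4,4.5,0.2,0.1,-0.1,0.54,-0.9,-1.8,5.8,0.3,0.12,-0.12,0.68,-0.9,-2.2,7.1,0.4,0.15,-0.14,0.82,-0.9,-2.6,8.4,0.5,0.17,-0.17,0.96,-0.9,-3,9.6,0.6,0.2,-0.19,1.1,-0.9,-3.4,10.8,0.7,0.22,-0.22,1.24,-0.9,-3.73,11.9,0.89,0.25,-0.24,1.38,-0.9]}}

```text
time_s: 40.85
tool_pos: [298.3, 256.7, 476.0]
tcp_rot: [-3.109, 0.323, -2.588]
wrist_force: [-0.1, -0.4, 0.1]
opening: 4.7
grip_force: 0.0
```

```bash
python3 - <<'E'
from h import *
s=r.read_state();print(s['tool_pos'],s['tcp_rot'],s['opening'])
M=binrot(.35);tip=lambda z:bw([-158,0,z])-18*M[:,2]
rows([(tip(150),M),(tip(130),M)])
E
```

```text
[298.33300003 256.73247356 475.95234245] [-3.1093412   0.32309007 -2.58841511] 4.723349770789557
0.57, -0.04, 5.56, 0.03, -0.02, 0.17  tcp [333. 270. 313.]
0.78, -0.02, 6.19, 0.03, -0.02, 0.17  tcp [333. 270. 293.]
```

{"fn": "servo_tool", "kwargs": {"targets": [0.1,0,0.6,0.03,-0.02,0.1,-0.9,0.2,0,1.6,0.03,-0.02,0.17,-0.9,0.3,0,2.7,0.03,-0.02,0.17,-0.9,0.4,0,3.8,0.03,-0.02,0.17,-0.9,0.5,0,4.8,0.03,-0.02,0.17,-0.9,0.57,0,5.4,0.03,-0.02,0.17,-0.9,0.57,0,5.56,0.03,-0.02,0.17,-0.9,0.57,0,5.56,0.03,-0.02,0.17,-0.9,0.57,0,5.56,0.03,-0.02,0.17,-0.9,0.57,0,5.56,0.03,-0.02,0.17,-0.9]}}

```text
time_s: 41.85
tool_pos: [334.3, 272.0, 313.5]
tcp_rot: [-3.137, 0.346, -2.761]
wrist_force: [-0.8, -0.9, 0.8]
opening: 4.3
grip_force: 0.0
```

```bash
python3 - <<'E'
from h import *
gp();M=binrot(.35);tip=lambda z:bw([-158,0,z])-18*M[:,2]
rows([(tip(z),M) for z in (125,120,116,113,110)])
c=cam('wrist');cv2.imwrite('pics/e1.png',c['pixels'])
g=cv2.cvtColor(c['pixels'],cv2.COLOR_BGR2GRAY)
# profile along a column away from the pull, with bin z/x of the sill
for p in ([-130,60,61],[-123,60,55],[-123,60,40]): print(p,np.round(proj(c,bw(p))))
print([int(g[y,395:410].mean()) for y in range(100,230,3)])
E
```

```text
[-163.     0.7  167.7] r 175.3 c 0.378 [-0.8 -0.9  0.8] 4.296609534102427 0.0
0.35, -0.03, 0.79, -0.00, -0.00, 0.01  tcp [333. 270. 288.]
0.41, -0.03, 0.95, -0.00, -0.00, 0.01  tcp [333. 270. 283.]
0.45, -0.03, 1.08, -0.00, -0.00, 0.01  tcp [333. 270. 279.]
0.49, -0.03, 1.17, -0.00, -0.00, 0.01  tcp [333. 270. 276.]
0.52, -0.03, 1.26, -0.00, -0.00, 0.01  tcp [333. 270. 273.]
[-130, 60, 61] [391. 199.]
[-123, 60, 55] [389. 202.]
[-123, 60, 40] [386. 192.]
[139, 140, 141, 141, 139, 135, 134, 134, 133, 132, 132, 133, 131, 128, 125, 122, 120, 124, 127, 130, 129, 127, 119, 112, 89, 68, 81, 83, 86, 89, 86, 85, 82, 84, 89, 84, 76, 78, 85, 81, 85, 90, 110, 94]
```

Descend slowly to tip z = 113, then look at the force.

{"fn": "servo_tool", "kwargs": {"targets": [0.2,0,0.4,0,0,0,-0.9,0.35,0,0.79,0,0,0,-0.9,0.38,0,0.87,0,0,0,-0.9,0.41,0,0.95,0,0,0,-0.9,0.43,0,1.02,0,0,0,-0.9,0.45,0,1.08,0,0,0,-0.9,0.47,0,1.12,0,0,0,-0.9,0.49,0,1.17,0,0,0,-0.9,0.49,0,1.17,0,0,0,-0.9,0.49,0,1.17,0,0,0,-0.9]}}

```text
time_s: 42.9
tool_pos: [332.4, 271.1, 276.3]
tcp_rot: [-3.136, 0.347, -2.761]
wrist_force: [-9.0, -5.1, 19.8]
opening: 4.4
grip_force: 9.7
```

```bash
python3 - <<'E'
from h import *
gp();s=r.read_state();M=R.from_euler('xyz',s['tcp_rot']).as_matrix();print('tip',wb(s['tool_pos']+173*M[:,2]))
E
```

```text
[-164.9    0.5  130.5] r 167.2 c 0.166 [-9.  -5.1 19.8] 4.402644889121701 9.678183048963547
tip [-158.75877238    0.43272732  113.62295619]
```

It resists 20 N at the c≈0 height, well above the 3–7 N track friction, so the cover is shut. Retreating.

{"fn": "servo_tool", "kwargs": {"targets": [0,0,-0.3,0,0,0,-0.9,0,0,-1,0,0,0,-0.9,0,0,-2,0,0,0,-0.9,0,0,-3,0,0,0,-0.9,0,0,-4,0,0,0,-0.9,0,0,-4.5,0,0,0,-0.9,0,0,-4.5,0,0,0,-0.9,0,0,-4.5,0,0,0,-0.9,0,0,-4.5,0,0,0,-0.9,0,0,-4.5,0,0,0,-0.9]}}

```text
time_s: 43.9
tool_pos: [289.5, 254.5, 399.8]
tcp_rot: [-3.136, 0.341, -2.761]
wrist_force: [-0.4, -0.1, 0.7]
opening: 4.2
grip_force: 0.0
```

```bash
python3 - <<'E'
from h import *
c=cam('scene')['pixels'];o=cv2.imread('pics/s_end.png');print('changed px near pull',int((cv2.absdiff(c,o)[225:265,240:285].max(2)>25).sum()))
tp=o[232:254,247:280];_,v,_,p=cv2.minMaxLoc(cv2.matchTemplate(c[222:270,240:287],tp,cv2.TM_CCOEFF_NORMED));print(v,p[0]+240-247,p[1]+222-232)
print(r.read_state()['wrist_force'],r.close_job())
E
```

```text
changed px near pull 28
0.9235507249832153 0 0
the job is handed in; nothing more can be done
[ 0.66551438 -0.92698439  1.21546738] None
```

The job is handed in at about 44 s with no verdict returned: the red onion is in the upright bowl, the one brown onion and the garlic are in the bin, the cover is shut and held against a 20 N push on the pull, and the vent pointer faces the stud.

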